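# Turn the half-fired batch round

### The arm

A 6-joint arm with a two-finger parallel gripper is mounted at the origin on the work surface. World frame = base frame: x ahead of the robot, y to its left, z up, the work surface at z = 0. Lengths are in m, angles in rad, forces in N, time in s.
With the tool pointing down it reaches from about 0.35 to 0.775 m from the base axis. Payload 7.3 kg.
Tool frame: the origin (TCP) lies on the centre line of the jaws, within the pads' length; the fingertips stand 17 mm ahead of it and the grasp point (between the pads) lies 2 mm behind it (robot.tip_extent is the distance from the TCP to the fingertips, in m); z points along the fingers, y is the line along which they close (so a half turn about z gives the same grasp; the last joint's range is limited). The gripper opens to 92 mm and grips with 3 to 60 N. Pads are 19 mm wide; open, the fingers measure 130 mm over their backs; the gripper's body (75 mm by 190 mm) begins 47 mm behind the grasp point.
Start: joints at [0.968, 0.342, 1.524, -0, 1.275, -0.146], TCP at [0.232, 0.471, 0.244] pointing down, gripper open.
Joint ranges: [-2.53, 2.53], [-0.77, 2.02], [0.04, 2.7], [-1, 4.14], [0.28, 2.66], [-3.11, 3.11]. Speed limits (rad/s): [2.57, 2.57, 3.14, 3.14, 3.14, 3.14].

### API

Orientations are given as [roll, pitch, yaw] about the fixed x, y, z axes, in that order (R = Rz(yaw) Ry(pitch) Rx(roll)).
In Python, from cell import robot gives the robot as it stands.
- The arm moves only by the tool step_arm, never from a script. Its argument "motion" is a list of rows, each a list of 2 entries, a list of its own where there are three numbers: the shift along the tool's x, y, z in units of 60 mm (1.0 is 60 mm), then the turn about the tool's z in rad. In form: [[[x, y, z], spin], ...]. A call has 1 to 10 rows; each row is the pose to reach, as a shift and turn from the pose commanded when the call began, along the tool's axes at that moment; what a row does not reach only later rows make up. A row lasts 1/8 s, in which the tool goes at most 62.5 mm and 10.7 degrees, less where a joint would pass 70% of its speed; a pose out of reach is approached as far as the arm can. A call with a gripper value outside its range is refused whole. "hand" is the closure in counts, from 0 (fully open) to 255 (shut), set as the call begins (left out, the last holds). The fingers move at their own pace and stop on an object; "squeeze" is the grip in N (left out, the last holds). Time passes only in rows, so rows that repeat a pose let the fingers close. It gives the time, the measured TCP pose, the force, the opening and the grip force at its end, in the units of the state.
- robot.observe(): the state, without advancing time (a new reading comes with each control period).
- robot.read_camera(name): name is "scene" or "top" or "wrist"; returns a dict with "pixels" (400x640x3 uint8, red, green, blue), "intrinsics" (3x3 intrinsics, pixels), "xyz" and "rotation" of the camera in the world; the wrist camera has in their place "T_tool_cam" (4x4, takes a point from camera to tool coordinates, whose origin is the TCP and whose axes are the flange's). Camera axes: x right, y up, looking along -z (the intrinsics and any distortion apply to the point x, -y, -z); pixel columns grow to the right and rows downward; lengths in m; the calibration is good to about 2 mm. A picture is of the moment at which its call begins: read the wrist's pose just before it. There is no depth.
- robot.hand_in(): hands the job in; it is judged then, once.
The state is a dict: "time": time; "qpos": joint angles; "qvel": joint speeds; "joint_efforts": joint torques, N m; "tool_pos": TCP position; "tool_rot": TCP orientation; "contact_force": force on the tool from outside, world axes, zero at the start; "torque": the same for the moment, N m; "opening": finger opening in m; "grip_force": force on a finger pad.
Only numpy, scipy, OpenCV 4.12 (cv2) and the standard library are available. Lean on these libraries where they do the work, as an engineer would, in place of code of your own. Each camera call takes 0.05 s, during which the arm holds its last target. There are 200 camera calls.

### The job

The glaze tests are half fired and the whole batch has to be turned round for the second firing. First slide the kiln-vent damper fully open (away from the robot, to the green end); then turn every test bar end for end, so that each lies level in its own slot again, centred, with its red end to the robot's right, and swap the two vases, upright and in the middle of each other's white disc. Lift the bars clear to turn them, do not strike the white ceramic probes or disturb the jar and bowl, and when all that is done slide the damper back until it is level with the red mark.

Things in the scene. Friction and masses are not known exactly. Their poses are not given: they have to be found in the camera images.
- rack: Fixed grey board 250 (x) x 190 (y) x 8 mm with two white firebrick beams along x, at y = +-60 mm, 24 mm wide, tops 30 mm up. Three slots along y, at x = -75, 0, 75 mm, between cheeks 12 mm high on the beams, 33 mm apart inside. Origin: centre of its underside, on the bench; x away from the robot, y to the left, z up. Red ends start at +y and must end at -y (right).
- slot1 (a point): Slot nearest the robot: point midway between its two beams at their top height (30 mm up), where the centre of a seated bar's underside lies. Axes as the rack.
- slot2 (a point): Middle slot, likewise.
- slot3 (a point): Slot farthest from the robot, likewise.
- disc_left (a point): Centre of the white disc painted flat on the bench 200 mm to the rack's left (+y); diameter 106 mm.
- disc_right (a point): Centre of the white disc painted flat on the bench 200 mm to the rack's right (-y); diameter 106 mm.
- probes: Four fixed upright white ceramic temperature probes, 12 mm diameter (15 mm brass collar at the foot), tops 95 mm above the bench, at x = +-37.5 mm, y = +-60 mm of the rack, between the slots. Same origin and axes as the rack. Fragile: not to be struck.
- bar1: Square ceramic glaze-test bar, 180 x 24 x 24 mm, 0.15 to 0.3 kg, dark red glaze on one half, bare terracotta on the other. Origin: centre of its underside; x along the bar towards the red end, z up. Starts in slot 1 with the red end to the rack's left (+y). Maybe absent.
- bar2: Square ceramic glaze-test bar, 180 x 24 x 24 mm, 0.15 to 0.3 kg, dark red glaze on one half, bare terracotta on the other. Origin: centre of its underside; x along the bar towards the red end, z up. Starts in slot 2 with the red end to the rack's left (+y). Maybe absent.
- bar3: Square ceramic glaze-test bar, 180 x 24 x 24 mm, 0.15 to 0.3 kg, dark red glaze on one half, bare terracotta on the other. Origin: centre of its underside; x along the bar towards the red end, z up. Starts in slot 3 with the red end to the rack's left (+y). Maybe absent.
- bar1_red (a point): Centre of bar 1's red end face, 90 mm from the bar's middle.
- bar2_red (a point): Centre of bar 2's red end face.
- bar3_red (a point): Centre of bar 3's red end face.
- vase_black: Black vase with a dark red neck, 96 mm tall, solid, with a heavy foot, 0.2 to 0.4 kg: foot 62 mm across, belly 68 mm across 14 to 26 mm up, neck 30 mm across from 57 to 82 mm up, rim flaring to 44 mm at the top. Origin: centre of the foot; z up. Starts on either of the two white discs; can be lifted by the neck.
- vase_blue: Blue vase with a white neck, 96 mm tall, solid, with a heavy foot, 0.2 to 0.4 kg: foot 62 mm across, belly 68 mm across 14 to 26 mm up, neck 30 mm across from 57 to 82 mm up, rim flaring to 44 mm at the top. Origin: centre of the foot; z up. Starts on either of the two white discs; can be lifted by the neck.
- damper (a joint): Position of the kiln-vent damper's grip along its track, 0 (near the robot) to 0.100 m (fully open, far end, green line). Slides with about 1.5 N of friction and stays where it is left.
- damper_top (a point): Centre of the top of the damper's grip: black block with a white middle line, 20 mm along the track, 30 mm across, 40 mm tall, top 54.5 mm above the bench. y: track direction towards open (away from the robot). The track is 44 mm wide, 160 mm long, 14 mm high; a flat duct 12 mm high (seen only) runs from it to the right.
- mark: Red mark, 28 x 6 x 4 mm, seen only (cannot be touched), fixed on the bench left of the damper track. y: track direction towards open. Origin: its centre. The damper is set when the grip's white middle line is level with it, that is, the grip's y in the mark's frame is 0.
- glaze_jar: Bystander: glaze jar with blue cap, 68 mm diameter, 85 mm tall, standing. Origin: centre of its base.
- wax_bowl: Bystander: blue bowl, 100 mm diameter, 45 mm tall. Origin: centre of its base.
Things that resemble listed ones, but are neither listed nor needed, are in the scene too. What is shaped like the bar1 but yellow is not meant.

How it is judged:
On the way, in this order (a step that is already met when the one before it is completed fails the run):
1. the damper is slid fully open (value of joint damper above 0.094 m), for 0.2 s.
2. with the damper still open, every bar has been reversed and lies in its own slot, and the two vases stand on each other's discs (y of each of bar1_red, bar2_red, bar3_red in the frame of rack below -0.06 m and y of bar1 in the frame of rack between -0.025 and 0.025 m and distance of each of bar1, bar2, bar3 from where it was at the start of the episode below 0.04 m and height (world z) of bar1 between 0.026 and 0.034 m and angle between bar1's own x axis and vertical between 1.52 and 1.62 rad and linear speed of each of bar1, bar2, bar3, vase_black, vase_blue below 0.02 m/s and y of bar2 in the frame of rack between -0.025 and 0.025 m and height (world z) of bar2 between 0.026 and 0.034 m and angle between bar2's own x axis and vertical between 1.52 and 1.62 rad and y of bar3 in the frame of rack between -0.025 and 0.025 m and height (world z) of bar3 between 0.026 and 0.034 m and angle between bar3's own x axis and vertical between 1.52 and 1.62 rad and distance of each of vase_black, vase_blue from where it was at the start of the episode above 0.3 m and (horizontal distance between vase_black and disc_left below 0.022 m or horizontal distance between vase_black and disc_right below 0.022 m) and angle between each of vase_black, vase_blue's own z axis and vertical below 0.08 rad and height (world z) of each of vase_black, vase_blue below 0.006 m and (horizontal distance between vase_blue and disc_left below 0.022 m or horizontal distance between vase_blue and disc_right below 0.022 m) and value of joint damper above 0.088 m), for 0.2 s.
3. the damper is slid back level with the red mark (y of damper_top in the frame of mark between -0.007 and 0.007 m and velocity of joint damper between -0.005 and 0.005 m/s), for 0.2 s.
At the end, for the whole second after the job is handed in: Every bar present lies at rest in its own slot, level, within 25 mm of centred along the slot, red end to the robot's right; both vases stand upright and at rest on each other's disc, centres within 22 mm of the disc's; the damper's grip is within 7 mm of the red mark (all of step 3 and y of each of bar1_red, bar2_red, bar3_red in the frame of rack below -0.06 m and y of bar1 in the frame of rack between -0.025 and 0.025 m and distance of each of bar1, bar2, bar3 from where it was at the start of the episode below 0.04 m and height (world z) of bar1 between 0.026 and 0.034 m and angle between bar1's own x axis and vertical between 1.52 and 1.62 rad and linear speed of each of bar1, bar2, bar3, vase_black, vase_blue below 0.02 m/s and y of bar2 in the frame of rack between -0.025 and 0.025 m and height (world z) of bar2 between 0.026 and 0.034 m and angle between bar2's own x axis and vertical between 1.52 and 1.62 rad and y of bar3 in the frame of rack between -0.025 and 0.025 m and height (world z) of bar3 between 0.026 and 0.034 m and angle between bar3's own x axis and vertical between 1.52 and 1.62 rad and distance of each of vase_black, vase_blue from where it was at the start of the episode above 0.3 m and (horizontal distance between vase_black and disc_left below 0.022 m or horizontal distance between vase_black and disc_right below 0.022 m) and angle between each of vase_black, vase_blue's own z axis and vertical below 0.08 rad and height (world z) of each of vase_black, vase_blue below 0.006 m and (horizontal distance between vase_blue and disc_left below 0.022 m or horizontal distance between vase_blue and disc_right below 0.022 m)); the robot touches nothing.
It fails at once if a probe is struck (more than 3 N) (contact force between probes and anything else above 3 N).
It fails at once if the jar is moved by more than 30 mm (distance of glaze_jar from where it was at the start of the episode above 0.03 m).
It fails at once if the bowl is moved by more than 30 mm (distance of wax_bowl from where it was at the start of the episode above 0.03 m).
Of bar1, bar2, bar3 only 2 to 3 are there at a start; the rules pass over those that are not, and their reading is None.
At some moment in a run one of vase_black, vase_blue may be knocked a few centimetres aside while the robot is not near it.
It also fails if it takes over 210 s, if anything falls off the work surface, if the arm or the gripper's body presses on something with over 40 N, if the wrist force passes 120 N, or if a joint passes its speed limit or range.

## Working session

There is one attempt and no reset: what is moved stays moved. The work goes in short steps, Python scripts to look and compute and a tool call to move; the robot and the scene stay as the last step left them, time stands still between calls to the robot, and variables do not carry over. Pictures are saved under pics/ and viewed, at most 14 in all, crops included, and the job is handed in when it is done.

Besides the shell and the picture viewer there is one more tool, called after ">>>" in YAML: its name, and indented under it one key for each argument. step_arm: Moves the arm, as the interface text tells. Its arguments: {"type":"object","properties":{"motion":{"type":"array"},"hand":{"type":"number"},"squeeze":{"type":"number"}},"required":["motion"]}

```bash
mkdir -p pics; cat > h.py <<'E'
from cell import robot
import numpy as np, cv2
def snap(name,fn=None):
    s=robot.observe(); c=robot.read_camera(name); im=c["pixels"]
    if fn: cv2.imwrite("pics/"+fn,im[:,:,::-1])
    return s,c,im
E
python3 - <<'E'
from h import *
s,c,im=snap("top","top0.png"); print(s); print({k:v for k,v in c.items() if k!="pixels"})
s,c,im=snap("scene","scene0.png");print({k:v for k,v in c.items() if k!="pixels"})
c=robot.read_camera("wrist");print({k:v for k,v in c.items() if k!="pixels"})
E
ls
```

```text
{'time': 0.0, 'qpos': array([ 9.67996453e-01,  3.42722904e-01,  1.52501100e+00, -2.89172466e-06,
        1.27539691e+00, -1.46025493e-01]), 'qvel': array([ 0.00143435,  0.0012673 ,  0.00163874, -0.0004386 , -0.00037579,
       -0.00028604]), 'joint_efforts': array([-6.76736581e-04, -4.31236053e+01, -2.44217098e+01,  7.17036752e-02,
        5.60185465e-02, -1.33010640e-04]), 'tool_pos': array([0.23133005, 0.47086536, 0.24304695]), 'tool_rot': array([-3.14007047e+00, -2.21076378e-04,  2.68481895e+00]), 'contact_force': array([-0.12230609, -0.71773159,  0.37676693]), 'torque': array([-0.0242645 , -0.04762078,  0.01210945]), 'grip_force': 0.0, 'opening': 0.09197592104334859}
{'intrinsics': array([[471.61591277,   0.        , 322.93515976],
       [  0.        , 471.61591277, 191.75140598],
       [  0.        ,   0.        ,   1.        ]]), 'xyz': array([0.42658609, 0.04275896, 1.2447714 ]), 'rotation': array([ 1.45679977e-01,  7.15095124e-04, -1.56983713e+00])}
{'intrinsics': array([[363.45927902,   0.        , 322.58113594],
       [  0.        , 363.45927902, 193.85787673],
       [  0.        ,   0.        ,   1.        ]]), 'xyz': array([ 1.03640101, -0.25532458,  0.93396911]), 'rotation': array([0.53941716, 0.0101646 , 0.97704091])}
{'intrinsics': array([[357.32395373,   0.        , 323.62318537],
       [  0.        , 357.32395373, 204.63458108],
       [  0.        ,   0.        ,   1.        ]]), 'T_tool_cam': array([[ 3.63290376e-04,  9.56891583e-01,  2.90445117e-01,
         7.96517706e-02],
       [ 9.99999931e-01, -3.69360071e-04, -3.39231311e-05,
         4.36915020e-04],
       [ 7.48180704e-05,  2.90445109e-01, -9.56891652e-01,
        -1.38973044e-01],
       [ 0.00000000e+00,  0.00000000e+00,  0.00000000e+00,
         1.00000000e+00]])}
h.py
pics
```

View pics/top0.png

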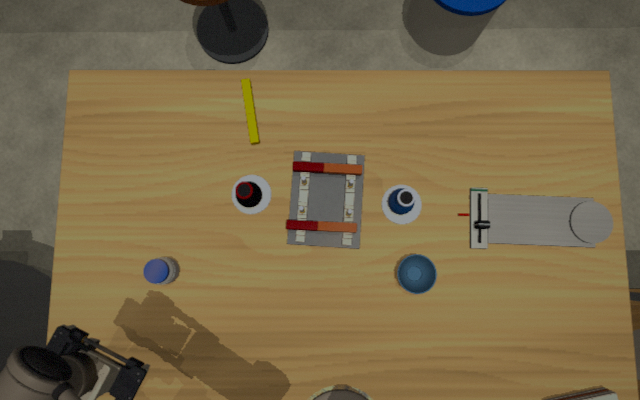

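View pics/scene0.png

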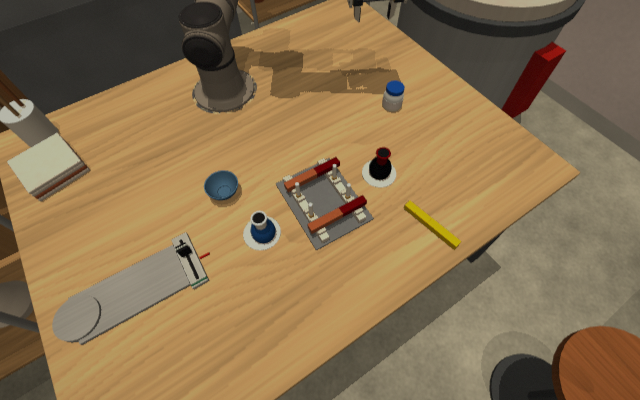

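The top view shows bars in slot 1 (row ~226) and slot 3 (row ~168), with slot 2 empty. The black vase is on the left disc (250,194) and the blue vase on the right disc (402,203). The damper grip is at (482,225) and the mark at (463,215). The scene view agrees.

```bash
cat >> h.py <<'E'
from scipy.spatial.transform import Rotation as Ro
def campose(c,s=None):
    if "xyz" in c: return np.array(c["xyz"]),Ro.from_euler("xyz",c["rotation"]).as_matrix()
    T=np.eye(4);T[:3,:3]=Ro.from_euler("xyz",s["tool_rot"]).as_matrix();T[:3,3]=s["tool_pos"]
    M=T@c["T_tool_cam"]; return M[:3,3],M[:3,:3]
def ray(c,uv,s=None):
    p,R=campose(c,s);K=c["intrinsics"]
    d=np.array([(uv[0]-K[0,2])/K[0,0],-(uv[1]-K[1,2])/K[1,1],-1.]); d=R@d
    return p,d/np.linalg.norm(d)
def onz(c,uv,z,s=None):
    p,d=ray(c,uv,s); return p+d*(z-p[2])/d[2]
def tri(rs):
    A=sum(np.eye(3)-np.outer(d,d) for p,d in rs);b=sum((np.eye(3)-np.outer(d,d))@p for p,d in rs)
    x=np.linalg.solve(A,b); return x,max(np.linalg.norm((np.eye(3)-np.outer(d,d))@(x-p)) for p,d in rs)
def blobs(mask,amin=8):
    n,l,st,ce=cv2.connectedComponentsWithStats(mask.astype(np.uint8)); 
    return [(ce[i].round(1),st[i].tolist()) for i in range(1,n) if st[i][4]>=amin]
def hsv(im): return cv2.cvtColor(im,cv2.COLOR_RGB2HSV)
E
python3 - <<'E'
from h import *
out=[]
for n,box,f in(("top",(220,140,510,260),2.7),("scene",(150,120,410,310),2.3)):
    s,c,im=snap(n); H=hsv(im)
    x0,y0,x1,y1=box
    cv2.imwrite(f"pics/{n}1.png",cv2.resize(im[y0:y1,x0:x1,::-1],None,fx=f,fy=f,interpolation=cv2.INTER_CUBIC))
    h,S,V=cv2.split(H)
    red=((h<5)|(h>174))&(S>150)&(V>60); org=(h>=5)&(h<13)&(S>150)&(V>100); wh=(S<50)&(V>150)
    for nm,m in(("red",red),("org",org),("wh",wh)):
        m=m.copy();q=np.zeros_like(m);q[y0:y1,x0:x1]=1;print(n,nm)
        for ce,st in blobs(m&q,8): print("  ",ce,st,onz(c,ce,0.04).round(3))
E
```

```text
top red
   [307.7 166.1] [293, 162, 31, 10, 252] [0.671 0.084 0.04 ]
   [244.5 190.6] [236, 182, 17, 17, 105] [0.606 0.246 0.04 ]
   [463.5 214.2] [459, 214, 9, 2, 12] [ 0.545 -0.317  0.04 ]
   [301.4 224.7] [286, 220, 32, 10, 272] [0.518 0.099 0.04 ]
top org
   [342.3 168. ] [323, 163, 39, 11, 326] [ 0.666 -0.007  0.04 ]
   [462.7 213.9] [458, 213, 11, 3, 19] [ 0.546 -0.315  0.04 ]
   [336.4 226.4] [317, 222, 40, 10, 335] [0.514 0.009 0.04 ]
top wh
   [305.6 154.7] [303, 153, 7, 4, 18] [0.701 0.089 0.04 ]
   [351.  157.9] [349, 156, 7, 4, 15] [ 0.693 -0.029  0.04 ]
   [302.7 177.2] [301, 175, 4, 5, 9] [0.641 0.096 0.04 ]
   [259.1 191.3] [235, 176, 35, 38, 337] [0.604 0.209 0.04 ]
   [304.1 187.4] [302, 187, 5, 2, 8] [0.615 0.092 0.04 ]
   [403.9 206.2] [383, 186, 38, 38, 436] [ 0.566 -0.164  0.04 ]
   [234.  196.7] [233, 189, 4, 15, 26] [0.59  0.273 0.04 ]
   [303.1 195.8] [300, 191, 7, 11, 46] [0.593 0.095 0.04 ]
   [346.7 196.7] [346, 194, 3, 7, 11] [ 0.591 -0.017  0.04 ]
   [300.9 203.6] [299, 203, 5, 2, 8] [0.572 0.1   0.04 ]
   [403.5 204.1] [400, 202, 8, 4, 8] [ 0.571 -0.163 
[... 1257 characters left out ...]
, 5, 8] [0.629 0.081 0.04 ]
   [304.7 204.7] [300, 200, 12, 12, 75] [ 0.589 -0.025  0.04 ]
   [359.4 209.8] [357, 208, 6, 5, 9] [0.689 0.092 0.04 ]
   [259.7 234.2] [243, 211, 38, 39, 458] [ 0.597 -0.174  0.04 ]
   [314.7 215.9] [314, 213, 3, 6, 10] [ 0.634 -0.021  0.04 ]
   [361.  215.6] [357, 212, 9, 8, 41] [0.706 0.085 0.04 ]
   [307.9 216.4] [306, 214, 5, 6, 9] [ 0.625 -0.038  0.04 ]
   [190.5 254.2] [172, 233, 34, 46, 298] [ 0.545 -0.352  0.04 ]
   [323.8 235.5] [319, 232, 10, 8, 45] [ 0.697 -0.034  0.04 ]
   [187.  270.6] [178, 255, 19, 29, 200] [ 0.582 -0.377  0.04 ]
   [181.  269.3] [180, 268, 3, 4, 9] [ 0.57  -0.389  0.04 ]
   [180.7 274.4] [178, 273, 7, 4, 9] [ 0.582 -0.395  0.04 ]
```

View pics/top1.png

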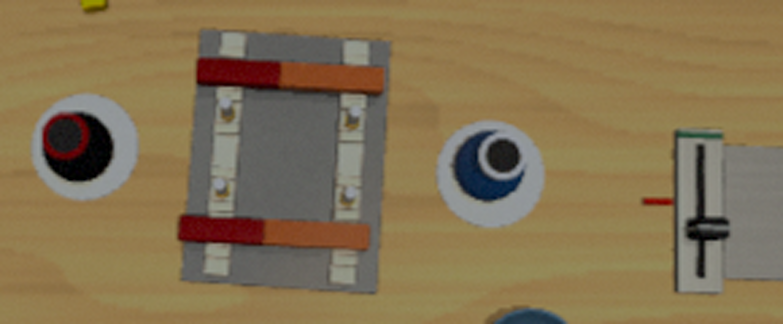

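View pics/scene1.png

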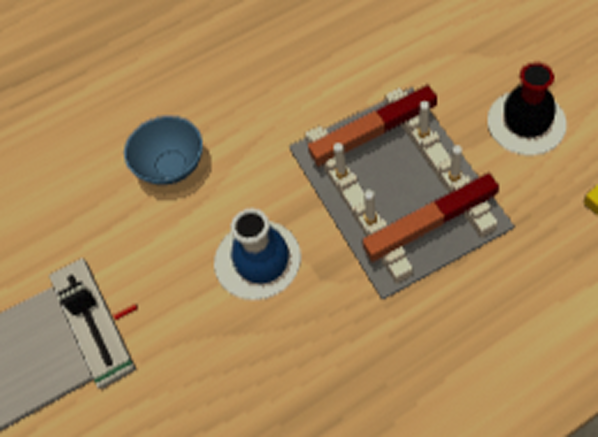

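The crops (2.7x top, 2.3x scene) show the rack corners at top-crop (201,30), (390,41), (378,293), (181,281). The grip line is at about (708,229), the mark at (658,202) and the green end at (698,133).

```bash
python3 - <<'E'
from h import *
_,ct,_=snap("top");_,cs,_=snap("scene")
T=lambda u,v:(u/2.7+220-.3,v/2.7+140-.3); S=lambda u,v:(u/2.3+150-.3,v/2.3+120-.3)
print("rack corners",[onz(ct,T(*p),.008)[:2].round(4) for p in((201,30),(390,41),(378,293),(181,281))])
print("rack scene",[onz(cs,S(*p),.008)[:2].round(4) for p in((291,148),(385,298),(514,227))])
# name:(top, scene)
P={"bar3 split":(T(281,68),S(436,206)),"bar1 split":(T(266,225),S(380,125)),
"blk rim":(T(66,135),S(537,76)),"blue rim":(T(502,156),S(250,225)),
"mark":(T(658,202),S(126,311)),"grip":(T(707,228),S(78,301)),
"tipP-L near":(T(221,183),S(423,105)),"tipP-R near":(T(350,190),S(339,147)),"L far":(T(227,102),S(457,149)),"R far":(T(353,116),S(369,195))}
for k,(a,b) in P.items(): print(k,*[x if np.isscalar(x) else x.round(4) for x in tri([ray(ct,a),ray(cs,b)])])
print("green",[onz(ct,T(*p),.014)[:2].round(4) for p in((675,134),(722,131),(722,292),(675,292))])
print("discs",[onz(ct,T(*p),0)[:2].round(4) for p in((84,147),(490,174))])
print("jar,bowl",onz(ct,(160,270),.04)[:2],onz(ct,(417,274),.03)[:2])
E
```

```text
rack corners [array([0.7191, 0.1212]), array([ 0.708 , -0.0666]), array([ 0.4595, -0.0521]), array([0.4708, 0.1381])]
rack scene [array([ 0.4639, -0.0493]), array([ 0.7089, -0.0636]), array([0.7206, 0.1204])]
bar3 split [0.6677 0.0399 0.0662] 0.0020082290236630527
bar1 split [0.5217 0.055  0.0454] 0.0008335780079418386
blk rim [0.6002 0.2382 0.0969] 0.0005610944978346869
blue rim [ 0.5811 -0.1592  0.0961] 0.00021676268195884517
mark [ 0.5485 -0.3259  0.0044] 0.0010067575665181207
grip [ 0.5207 -0.364   0.032 ] 0.0002786724490747804
tipP-L near [0.5561 0.0961 0.0966] 2.050089013355076e-05
tipP-R near [ 0.5497 -0.021   0.0965] 0.000144116414315008
L far [0.631  0.0919 0.097 ] 0.0008511531358240035
R far [ 0.6195 -0.0246  0.0863] 0.0001118049399999692
green [array([ 0.614 , -0.3435]), array([ 0.617 , -0.3896]), array([ 0.4606, -0.3818]), array([ 0.4605, -0.3367])]
discs [array([0.6026, 0.2361]), array([ 0.5761, -0.1641])]
jar,bowl [0.40360789 0.45438546] [ 0.39403523 -0.19514345]
```

```bash
cat >> h.py <<'E'
def go(x,y,z,yaw,s=None):
    s=s or robot.observe(); R=Ro.from_euler("xyz",[np.pi,0,s["tool_rot"][2]]).as_matrix()
    d=np.array([x,y,z])-s["tool_pos"]
    sp=-(yaw-s["tool_rot"][2]); sp=(sp+np.pi)%(2*np.pi)-np.pi
    print("go",(R.T@d/.06).round(3),"spin",round(sp,3),"rows",round(max(np.linalg.norm(d)/.0625,abs(sp)/.1867),1))
E
python3 -c "
from h import *
go(.59,.035,.26,1.511)"
```

```text
go [-8.568 -3.888 -0.274] spin 1.174 rows 9.0
```

>>> step_arm:
  motion:
    - [[-8.57, -3.89, -0.27], 1.174]
    - [[-8.57, -3.89, -0.27], 1.174]
    - [[-8.57, -3.89, -0.27], 1.174]
    - [[-8.57, -3.89, -0.27], 1.174]
    - [[-8.57, -3.89, -0.27], 1.174]
    - [[-8.57, -3.89, -0.27], 1.174]
    - [[-8.57, -3.89, -0.27], 1.174]
    - [[-8.57, -3.89, -0.27], 1.174]
    - [[-8.57, -3.89, -0.27], 1.174]
    - [[-8.57, -3.89, -0.27], 1.174]
  hand: 0
  squeeze: 40

```text
time: 1.6
tool_pos: [0.5919, 0.0312, 0.259]
tool_rot: [3.142, 0.001, 1.506]
contact_force: [0.0, 0.3, -0.2]
opening: 0.0918
grip_force: 0.0
```

>>> step_arm:
  motion:
    - [[0, 0, 0], 0]
    - [[0, 0, 0], 0]

```text
time: 1.85
tool_pos: [0.5894, 0.0362, 0.2601]
tool_rot: [-3.141, -0.0, 1.512]
contact_force: [0.0, 0.7, 0.2]
opening: 0.0921
grip_force: 0.0
```

```bash
python3 - <<'E'
from h import *
s,c,im=snap("wrist","w1.png"); print(s["tool_pos"],s["tool_rot"],s["qpos"].round(3),s["time"])
E
```

```text
[0.58936781 0.03617379 0.26006729] [-3.14132344e+00 -3.28197308e-04  1.51229153e+00] [-0.069  0.453  1.307  0.     1.382 -0.01 ] 1.85
```

View pics/w1.png

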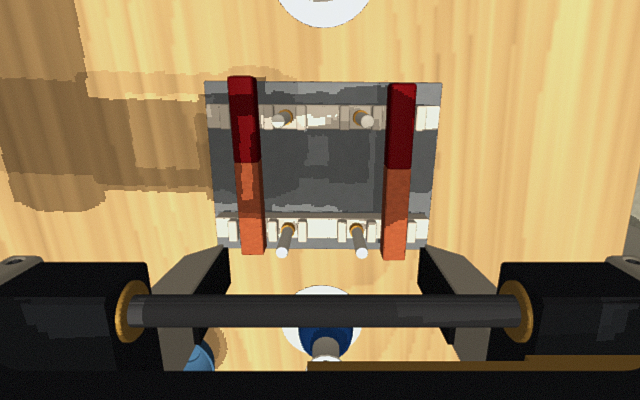

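The wrist view shows both bars lengthwise. The near one has its red end at (241,78), split at (247,163) and bare end at (253,250). The far one has its ends at (402,85) and (395,256), with the probes between them.

```bash
python3 - <<'E'
from h import *
s=robot.observe();c=robot.read_camera("wrist");im=c["pixels"];h,S,V=cv2.split(hsv(im))
ct=robot.read_camera("top");cs=robot.read_camera("scene")
red=((h<5)|(h>174))&(S>150); org=(h>=5)&(h<13)&(S>140)
for nm,x0,x1 in(("near",222,275),("far",380,425)):
    m=np.zeros_like(red);m[60:270,x0:x1]=(red|org)[60:270,x0:x1]
    ys=[];
    for r in list(range(85,245,20)):
        xs=np.where(m[r])[0]; a,b=onz(c,(xs.min(),r),.054,s),onz(c,(xs.max()+1,r),.054,s); ys.append((a[0],b[0],a[1]))
    ys=np.array(ys);print(nm,ys.round(4).tolist())
for n,p in(("b1 red",(241,78)),("b1 split",(246,163)),("b1 end",(253,250)),("b3 red",(402,84)),("b3 split",(399,168)),("b3 end",(395,256))):
    print(n,onz(c,p,.054,s).round(4))
T=lambda u,v:(u/2.7+220-.3,v/2.7+140-.3)
for n,a,w in(("b1 split",T(265,226),(246,161)),("b3 split",T(281,72),(399,168))):print(n,tri([ray(ct,a),ray(c,w,s)]))
E
```

```text
near [[0.5064, 0.5329, 0.1305], [0.5049, 0.531, 0.1129], [0.5044, 0.5308, 0.0947], [0.5038, 0.5297, 0.0759], [0.5022, 0.5295, 0.0565], [0.5016, 0.5283, 0.0364], [0.5009, 0.5271, 0.0157], [0.4992, 0.5259, -0.0058]]
far [[0.6537, 0.6784, 0.122], [0.6518, 0.6778, 0.1044], [0.6517, 0.6772, 0.0862], [0.6496, 0.6755, 0.0674], [0.6485, 0.6748, 0.048], [0.6473, 0.6741, 0.028], [0.6461, 0.6723, 0.0073], [0.6459, 0.6715, -0.0142]]
b1 red [0.519  0.1358 0.054 ]
b1 split [0.5142 0.0578 0.054 ]
b1 end [ 0.5104 -0.0344  0.054 ]
b3 red [0.6656 0.1222 0.054 ]
b3 split [0.6631 0.0442 0.054 ]
b3 end [ 0.6592 -0.0499  0.054 ]
b1 split (array([0.51819409, 0.05892963, 0.06454465]), np.float64(0.0028683122253898015))
b3 split (array([0.66760685, 0.04167166, 0.04213852]), np.float64(0.002039988251693129))
```

```bash
python3 -c "
from h import *
go(.52,-.362,.26,-.046)"
```

```text
go [-6.688e+00 -7.720e-01  5.000e-03] spin 1.558 rows 8.3
```

>>> step_arm:
  motion:
    - [[-6.69, -0.77, 0], 1.558]
    - [[-6.69, -0.77, 0], 1.558]
    - [[-6.69, -0.77, 0], 1.558]
    - [[-6.69, -0.77, 0], 1.558]
    - [[-6.69, -0.77, 0], 1.558]
    - [[-6.69, -0.77, 0], 1.558]
    - [[-6.69, -0.77, 0], 1.558]
    - [[-6.69, -0.77, 0], 1.558]
    - [[-6.69, -0.77, 0], 1.558]
    - [[-6.69, -0.77, 0], 1.558]

```text
time: 3.3
tool_pos: [0.52, -0.3626, 0.26]
tool_rot: [-3.142, -0.0, -0.046]
contact_force: [-0.8, -0.5, 0.0]
opening: 0.0914
grip_force: 0.0
```

>>> step_arm:
  motion:
    - [[0, 0, 0], 0]
    - [[0, 0, 0], 0]

```text
time: 3.55
tool_pos: [0.52, -0.3627, 0.26]
tool_rot: [3.142, -0.0, -0.046]
contact_force: [-0.1, -0.6, -0.3]
opening: 0.0922
grip_force: 0.0
```

```bash
python3 - <<'E'
from h import *
s,c,im=snap("wrist","w2.png"); print(s["tool_pos"],s["tool_rot"],s["qpos"].round(3),s["time"])
E
```

```text
[ 0.52003169 -0.36271624  0.25999565] [ 3.14157307e+00 -1.30656616e-04 -4.60877854e-02] [-0.73   0.538  1.166  0.     1.437  0.887] 3.55
```

View pics/w2.png

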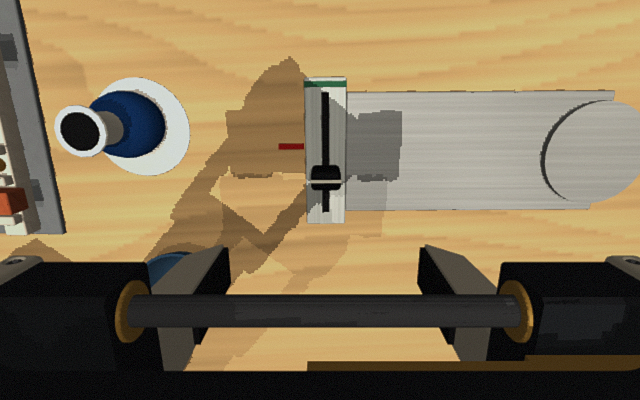

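The wrist view shows the grip's white line at (326,182), the mark at (291,146), the green end at row ~80, and the track between cols 305 and 346.

```bash
python3 - <<'E'
from h import *
s=robot.observe();c=robot.read_camera("wrist");ct=robot.read_camera("top")
for n,p,z in(("line",(325.5,182),.0545),("mark",(290.5,146.5),.004),("tl",(304.5,82),.014),("tr",(346,79),.014),("bl",(306.5,222),.014),("br",(345,222),.014),("slot top",(325,93),.014),("slot bot",(325,211),.014)):print(n,onz(c,p,z,s).round(4))
print(tri([ray(c,(326,182),s),ray(ct,(707/2.7+219.7,227/2.7+139.7))]))
print(tri([ray(c,(290.5,146.5),s),ray(ct,(463.3,214.3))]))
go(.5145,-.363,.075,-.046); go(.5145,-.363,.045,-.046)
E
```

```text
line [ 0.5167 -0.3637  0.0545]
mark [ 0.5466 -0.3268  0.004 ]
tl [ 0.6126 -0.3468  0.014 ]
tr [ 0.6136 -0.3891  0.014 ]
bl [ 0.4614 -0.3397  0.014 ]
br [ 0.4594 -0.3837  0.014 ]
slot top [ 0.601  -0.3672  0.014 ]
slot bot [ 0.4736 -0.3615  0.014 ]
(array([ 0.51782476, -0.3617868 ,  0.04749221]), np.float64(0.0036054048042349495))
(array([ 0.54775766, -0.32654532,  0.00642993]), np.float64(0.00091435949092583))
go [-0.091  0.006  3.082] spin -0.001 rows 3.0
go [-0.091  0.006  3.582] spin -0.001 rows 3.4
```

>>> step_arm:
  motion:
    - [[-0.05, 0.01, 2.8], 0]
    - [[-0.05, 0.01, 2.8], 0]
    - [[-0.05, 0.01, 2.8], 0]
    - [[-0.05, 0.01, 3.2], 0]
    - [[-0.05, 0.01, 3.58], 0]
    - [[-0.05, 0.01, 3.58], 0]

```text
time: 4.45
tool_pos: [0.5159, -0.3626, 0.0433]
tool_rot: [-3.139, 0.003, -0.047]
contact_force: [-1.1, -0.3, -0.5]
opening: 0.0917
grip_force: 0.0
```

>>> step_arm:
  motion:
    - [[0, 0, 0], 0]
    - [[0, 0, 0], 0]
    - [[0, 0, 0], 0]
    - [[0, 0, 0], 0]
    - [[0, 0, 0], 0]
    - [[0, 0, 0], 0]
  hand: 255
  squeeze: 15

```text
time: 5.2
tool_pos: [0.5169, -0.3634, 0.0451]
tool_rot: [-3.142, -0.0, -0.047]
contact_force: [0.3, -0.3, -0.1]
opening: 0.0367
grip_force: 0.0
```

>>> step_arm:
  motion:
    - [[0, 0, 0], 0]
    - [[0, 0, 0], 0]
    - [[0, 0, 0], 0]
    - [[0.3, 0, 0], 0]
    - [[0.6, 0, 0], 0]
    - [[0.9, 0, 0], 0]
    - [[1.1, 0, 0], 0]
    - [[1.1, 0, 0], 0]

```text
time: 6.2
tool_pos: [0.5838, -0.3669, 0.0452]
tool_rot: [3.141, -0.002, -0.047]
contact_force: [2.3, -5.4, -0.1]
opening: 0.03
grip_force: 15.0
```

>>> step_arm:
  motion:
    - [[0.05, 0, 0], 0]
    - [[0.1, 0, 0], 0]
    - [[0.15, 0, 0], 0]
    - [[0.2, 0, 0], 0]
    - [[0.2, 0, 0], 0]

```text
time: 6.82
tool_pos: [0.5895, -0.3672, 0.0446]
tool_rot: [-3.139, 0.011, -0.048]
contact_force: [-18.3, -2.9, 7.9]
opening: 0.0301
grip_force: 15.0
```

>>> step_arm:
  motion:
    - [[-0.1, 0, 0], 0]
    - [[-0.1, 0, 0], 0]
    - [[-0.1, 0, 0], 0]
  hand: 0

```text
time: 7.2
tool_pos: [0.5891, -0.3662, 0.0451]
tool_rot: [-3.141, -0.0, -0.047]
contact_force: [0.2, -0.2, -0.4]
opening: 0.0554
grip_force: 0.0
```

>>> step_arm:
  motion:
    - [[0, 0, 0], 0]
    - [[0, 0, 0], 0]
    - [[0, 0, 0], 0]
    - [[0, 0, -1], 0]
    - [[0, 0, -2], 0]
    - [[0, 0, -3.6], 0]
    - [[0, 0, -3.6], 0]
    - [[0, 0, -3.6], 0]

```text
time: 8.2
tool_pos: [0.5898, -0.3675, 0.2651]
tool_rot: [3.137, -0.006, -0.047]
contact_force: [0.5, 0.3, 0.1]
opening: 0.0917
grip_force: 0.0
```

```bash
python3 - <<'E'
from h import *
s,c,im=snap("wrist"); h,S,V=cv2.split(hsv(im)); print(s["tool_pos"])
cv2.imwrite("pics/w3.png",cv2.resize(im[40:280,240:460,::-1],None,fx=2.4,fy=2.4))
go(.515,.051,.2,1.511)
E
```

```text
[ 0.58976809 -0.36752193  0.26514054]
go [-1.561 -6.901  1.037] spin -1.558 rows 8.3
```

View pics/w3.png

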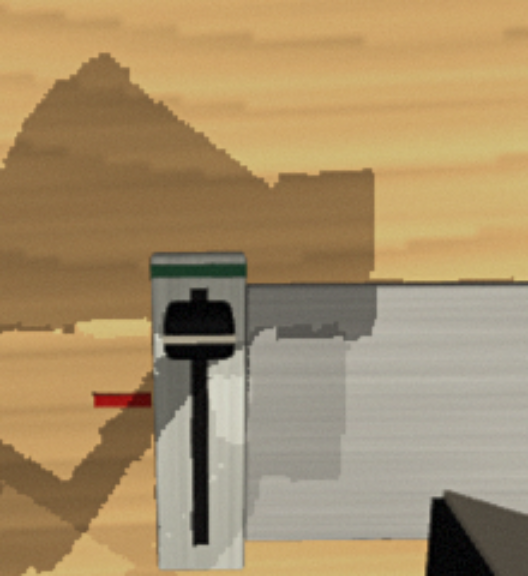

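The crop shows the grip's white line at crop (200,339) against the green end, and the mark at crop (122,400). The damper is open.

>>> step_arm:
  motion:
    - [[-1.56, -6.9, 0.2], -1.558]
    - [[-1.56, -6.9, 0.2], -1.558]
    - [[-1.56, -6.9, 0.2], -1.558]
    - [[-1.56, -6.9, 0.2], -1.558]
    - [[-1.56, -6.9, 0.2], -1.558]
    - [[-1.56, -6.9, 0.2], -1.558]
    - [[-1.56, -6.9, 0.2], -1.558]
    - [[-1.56, -6.9, 0.2], -1.558]
    - [[-1.56, -6.9, 0.2], -1.558]
    - [[-1.56, -6.9, 0.2], -1.558]
  hand: 60

```text
time: 9.5
tool_pos: [0.514, 0.0513, 0.2475]
tool_rot: [-3.138, -0.0, 1.51]
contact_force: [-0.8, 0.1, -0.9]
opening: 0.0703
grip_force: 0.0
```

>>> step_arm:
  motion:
    - [[0, 0, 0], 0]
    - [[0, 0, 0], 0]
    - [[0, 0, 0], 0]

```text
time: 9.88
tool_pos: [0.5148, 0.051, 0.249]
tool_rot: [-3.141, -0.0, 1.51]
contact_force: [-0.8, -0.2, -0.4]
opening: 0.0701
grip_force: 0.0
```

```bash
python3 - <<'E'
from h import *
s,c,im=snap("wrist"); h,S,V=cv2.split(hsv(im)); print(s["tool_pos"],s["tool_rot"],s["opening"])
red=((h<5)|(h>174))&(S>150); org=(h>=5)&(h<13)&(S>140)
for nm,m in(("r",red),("o",org),("both",red|org)):
  for ce,st in blobs(m[:300],300):
    x,y,w,hh,a=st; print(nm,ce,st,"top",onz(c,(ce[0],y),.054,s)[:2].round(4),"bot",onz(c,(ce[0],y+hh),.054,s)[:2].round(4))
# cheeks/probes whites
go(.5155,.051,.12,1.511,s)
E
```

```text
[0.51482749 0.05096412 0.24901844] [-3.14149383e+00 -1.23661118e-04  1.51010850e+00] 0.0701303554733289
r [321.4 131.1] [308, 88, 27, 88, 2175] top [0.5173 0.1374] bot [0.5124 0.0577]
r [479.9 137.2] [460, 94, 42, 88, 2745] top [0.6583 0.1238] bot [0.6636 0.0427]
o [322.8 220.7] [310, 175, 25, 93, 2166] top [0.5138 0.0586] bot [ 0.5078 -0.0391]
o [468.9 222.4] [450, 177, 40, 97, 2611] top [0.6528 0.0483] bot [ 0.6587 -0.0551]
both [322.1 175.5] [308, 87, 27, 181, 4357] top [0.518  0.1382] bot [ 0.5071 -0.039 ]
both [474.5 178.7] [450, 94, 52, 180, 5357] top [0.6535 0.124 ] bot [ 0.6645 -0.0554]
go [1.00e-03 1.10e-02 2.15e+00] spin -0.001 rows 2.1
```

>>> step_arm:
  motion:
    - [[-0.12, 0.01, 1], 0]
    - [[-0.12, 0.01, 2], 0]
    - [[-0.12, 0.01, 2.8], 0]
    - [[-0.12, 0.01, 3.2], 0]
    - [[-0.12, 0.01, 3.35], 0]
    - [[-0.12, 0.01, 3.35], 0]

```text
time: 10.68
tool_pos: [0.5152, 0.0439, 0.0483]
tool_rot: [3.142, -0.0, 1.511]
contact_force: [-0.6, -0.5, 0.3]
opening: 0.0698
grip_force: 0.0
```

>>> step_arm:
  motion:
    - [[0, 0, 0], 0]
    - [[0, 0, 0], 0]
    - [[0, 0, 0], 0]
    - [[0, 0, 0], 0]
    - [[0, 0, 0], 0]
    - [[0, 0, 0], 0]
    - [[0, 0, 0], 0]
    - [[0, 0, 0], 0]
  hand: 255
  squeeze: 40

```text
time: 11.68
tool_pos: [0.5147, 0.0439, 0.0481]
tool_rot: [-3.141, -0.0, 1.511]
contact_force: [-3.2, -0.1, 4.1]
opening: 0.0238
grip_force: 40.0
```

>>> step_arm:
  motion:
    - [[0, 0, -0.5], 0]
    - [[0, 0, -1.3], 0]
    - [[0, 0, -2.2], 0]
    - [[0.15, -1.92, -2.2], -0.2]
    - [[0.15, -1.92, -2.2], -0.4]
    - [[0.15, -1.92, -2.2], -0.6]
    - [[0.15, -1.92, -2.2], -0.8]
    - [[0.15, -1.92, -2.2], -1.0]
    - [[0.15, -1.92, -2.2], -1.2]
    - [[0.15, -1.92, -2.2], -1.3]

```text
time: 12.92
tool_pos: [0.4007, 0.0598, 0.1799]
tool_rot: [3.141, 0.0, 2.817]
contact_force: [0.3, -0.8, -1.9]
opening: 0.0237
grip_force: 40.0
```

>>> step_arm:
  motion:
    - [[0, 0, 0], -0.19]
    - [[0, 0, 0], -0.37]
    - [[0, 0, 0], -0.56]
    - [[0, 0, 0], -0.74]
    - [[0, 0, 0], -0.93]
    - [[0, 0, 0], -1.11]
    - [[0, 0, 0], -1.3]
    - [[0, 0, 0], -1.5]
    - [[0, 0, 0], -1.5]
    - [[0, 0, 0], -1.5]

```text
time: 14.18
tool_pos: [0.4006, 0.0598, 0.18]
tool_rot: [-3.142, 0.0, -1.976]
contact_force: [-0.4, 0.4, -1.9]
opening: 0.0237
grip_force: 40.0
```

```bash
python3 - <<'E'
from h import *
s,c,im=snap("wrist"); print(s["tool_pos"],s["tool_rot"],s["opening"],s["qpos"].round(3),s["grip_force"],s["contact_force"])
go(.40,.06,.02,s["tool_rot"][2],s)
E
```

```text
[0.4005796  0.05978622 0.18000404] [-3.14158909e+00  1.04290204e-04 -1.97572905e+00] 0.023727310947764174 [-0.042  0.196  1.926  0.     1.02  -2.778] 39.967870116233826 [-0.42705798  0.41796963 -1.85934312]
go [1.000e-03 1.000e-02 2.667e+00] spin 0.0 rows 2.6
```

>>> step_arm:
  motion:
    - [[0, 0, 1], 0]
    - [[0, 0, 2], 0]
    - [[0, 0, 2.4], 0]
    - [[0, 0, 2.6], 0]
    - [[0, 0, 2.675], 0]
    - [[0, 0, 2.675], 0]
    - [[0, 0, 2.675], 0]

```text
time: 15.1
tool_pos: [0.4013, 0.0598, 0.0205]
tool_rot: [-3.14, 0.001, -1.972]
contact_force: [-0.0, 0.4, -1.8]
opening: 0.0235
grip_force: 40.0
```

>>> step_arm:
  motion:
    - [[0, 0, 0], 0]
    - [[0, 0, 0], 0]
    - [[0, 0, 0], 0]
    - [[0, 0, -0.3], 0]
    - [[0, 0, -0.9], 0]
    - [[0, 0, -1], 0.18]
    - [[0, 0, -1], 0.36]
    - [[0, 0, -1], 0.54]
    - [[0, 0, -1], 0.72]
    - [[0, 0, -1], 0.9]
  hand: 60

```text
time: 16.35
tool_pos: [0.4005, 0.0598, 0.0797]
tool_rot: [3.142, 0.0, -2.878]
contact_force: [0.2, 0.2, -0.3]
opening: 0.0699
grip_force: 0.0
```

>>> step_arm:
  motion:
    - [[0, 0, 0], 0.18]
    - [[0, 0, 0], 0.36]
    - [[0, 0, 0], 0.54]
    - [[0, 0, 0], 0.72]
    - [[0, 0, 0], 0.9]
    - [[0, 0, 0], 1.08]
    - [[0, 0, 0], 1.26]
    - [[0, 0, 0], 1.44]
    - [[0, 0, 0], 1.62]
    - [[0, 0, 0], 1.8]

```text
time: 17.6
tool_pos: [0.4005, 0.0598, 0.0796]
tool_rot: [3.142, -0.0, 1.605]
contact_force: [-0.2, 0.3, 0.2]
opening: 0.0702
grip_force: 0.0
```

>>> step_arm:
  motion:
    - [[0, 0, 0], 0.18]
    - [[0, 0, 0], 0.36]
    - [[0, 0, 0], 0.442]
    - [[0, 0, 0.5], 0.442]
    - [[0, 0, 0.97], 0.442]
    - [[0, 0, 0.97], 0.442]

```text
time: 18.35
tool_pos: [0.3992, 0.0598, 0.0203]
tool_rot: [-3.138, 0.001, 1.169]
contact_force: [0.2, 0.7, 0.3]
opening: 0.0704
grip_force: 0.0
```

>>> step_arm:
  motion:
    - [[0, 0, 0], 0]
    - [[0, 0, 0], 0]
    - [[0, 0, 0], 0]
    - [[0, 0, 0], 0]
    - [[0, 0, 0], 0]
    - [[0, 0, 0], 0]
    - [[0, 0, 0], 0]
    - [[0, 0, 0], 0]
  hand: 255

```text
time: 19.35
tool_pos: [0.4007, 0.0598, 0.0216]
tool_rot: [3.141, -0.0, 1.169]
contact_force: [-1.0, -0.2, 5.0]
opening: 0.0238
grip_force: 40.0
```

```bash
python3 - <<'E'
from h import *
go(.515,.0457,.18,1.511)
E
```

```text
go [ 0.529  1.845 -2.64 ] spin -0.342 rows 3.1
```

>>> step_arm:
  motion:
    - [[0, 0, -1], 0]
    - [[0, 0, -2], 0]
    - [[0, 0, -2.64], 0]
    - [[0.25, 0.9, -2.64], -0.17]
    - [[0.53, 1.845, -2.64], -0.342]
    - [[0.53, 1.845, -2.64], -0.342]
    - [[0.53, 1.845, -2.64], -0.342]
    - [[0.53, 1.845, -2.64], -0.342]

```text
time: 20.35
tool_pos: [0.5135, 0.046, 0.1796]
tool_rot: [-3.14, -0.0, 1.51]
contact_force: [-0.1, 1.1, -1.4]
opening: 0.0236
grip_force: 40.0
```

```bash
python3 - <<'E'
from h import *
s,c,im=snap("wrist","w4.png"); print(s["tool_pos"],s["tool_rot"])
go(.515,.0457,.052,1.511)
E
```

```text
[0.51352717 0.04598969 0.17959139] [-3.14011962e+00 -1.29146499e-04  1.51029754e+00]
go [-0.004  0.021  2.131] spin -0.0 rows 2.0
```

View pics/w4.png

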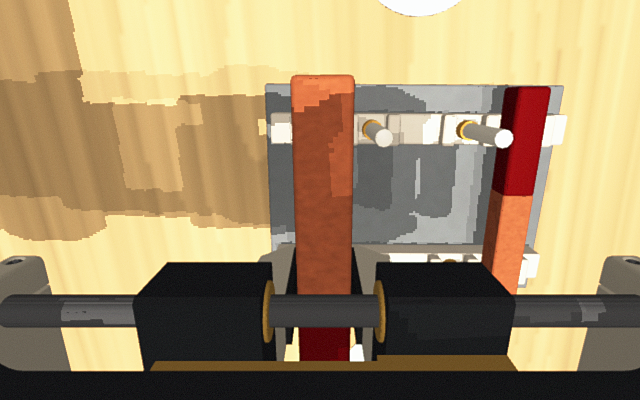

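The held bar has its bare end at the top (322,77), which is robot-left, and the red end is hidden below. That is the right way round. Next, the end's position at the bar's top height.

```bash
python3 - <<'E'
from h import *
s,c,im=snap("wrist");print(s["tool_pos"][:2],onz(c,(323,76),s["tool_pos"][2]+.0024,s), onz(c,(325,170),s["tool_pos"][2]+.0024,s))
# far bar & rack edge: left rack edge/cheeks
for p,z in(((265,86),.008),((562,86),.008),((274,114),.03)):print(p,onz(c,p,z,s).round(4))
E
```

```text
[0.51377211 0.04599176] [0.51800367 0.13228359 0.1822479 ] [0.5167054  0.09793619 0.1822479 ]
(265, 86) [0.4698 0.1363 0.008 ]
(562, 86) [0.7146 0.1216 0.008 ]
(274, 114) [0.478  0.1143 0.03  ]
```

>>> step_arm:
  motion:
    - [[-0.03, 0.01, 1], 0]
    - [[-0.03, 0.01, 1.6], 0]
    - [[-0.03, 0.01, 1.8], 0]
    - [[-0.03, 0.01, 1.95], 0]
    - [[-0.03, 0.01, 2.05], 0]
    - [[-0.03, 0.01, 2.12], 0]
    - [[-0.03, 0.01, 2.12], 0]
    - [[-0.03, 0.01, 2.12], 0]

```text
time: 21.45
tool_pos: [0.5156, 0.0439, 0.053]
tool_rot: [3.141, -0.0, 1.511]
contact_force: [-0.6, 0.2, -0.7]
opening: 0.0236
grip_force: 40.0
```

>>> step_arm:
  motion:
    - [[0, 0, 0.02], 0]
    - [[0, 0, 0.03], 0]
    - [[0, 0, 0.03], 0]

```text
time: 21.82
tool_pos: [0.5156, 0.0439, 0.0516]
tool_rot: [3.141, -0.0, 1.511]
contact_force: [-2.0, -0.2, 5.2]
opening: 0.0237
grip_force: 40.0
```

>>> step_arm:
  motion:
    - [[0, 0, 0], 0]
    - [[0, 0, 0], 0]
    - [[0, 0, 0], 0]
    - [[0, 0, 0], 0]
    - [[0, 0, -0.5], 0]
    - [[0, 0, -1], 0]
    - [[0, 0, -2], 0]
    - [[0, 0, -3.2], 0]
    - [[0, 0, -3.2], 0]
    - [[0, 0, -3.2], 0]
  hand: 60

```text
time: 23.08
tool_pos: [0.5153, 0.0439, 0.2429]
tool_rot: [3.141, -0.0, 1.511]
contact_force: [-0.1, 0.0, -1.0]
opening: 0.0703
grip_force: 0.0
```

```bash
python3 - <<'E'
from h import *
s,c,im=snap("wrist","w5.png"); h,S,V=cv2.split(hsv(im)); print(s["tool_pos"],s["tool_rot"],s["opening"])
red=((h<5)|(h>174))&(S>150); org=(h>=5)&(h<13)&(S>140)
for nm,m in(("r",red),("o",org)):
  for ce,st in blobs(m[:300],300):
    x,y,w,hh,a=st; print(nm,ce,st,"top",onz(c,(ce[0],y),.054,s)[:2].round(4),"bot",onz(c,(ce[0],y+hh),.054,s)[:2].round(4))
go(.662,.034,s["tool_pos"][2],1.511,s)
E
```

```text
[0.51530392 0.0439074  0.24290218] [ 3.14077331e+00 -7.02856713e-05  1.51082260e+00] 0.0703497442481053
r [482.5 130. ] [461, 86, 44, 90, 2899] top [0.6582 0.1235] bot [0.6637 0.043 ]
r [324.  232.4] [312, 196, 25, 75, 1725] top [0.5144 0.0324] bot [ 0.5097 -0.0465]
o [323.6 140.8] [310, 88, 27, 109, 2779] top [0.5199 0.1301] bot [0.514  0.0315]
o [470.9 218.6] [452, 172, 41, 99, 2807] top [0.6527 0.0474] bot [ 0.6588 -0.0554]
go [-0.018  2.45   0.   ] spin -0.0 rows 2.4
```

View pics/w5.png

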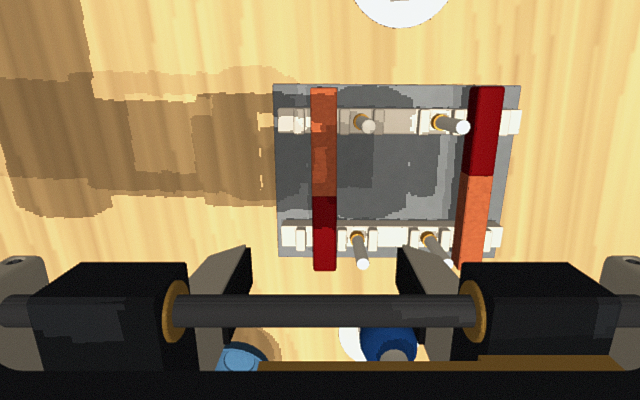

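Bar 1 lies between its cheeks with the bare end up (left) at row 88 and the red end at row 270. Its centre is about 2 mm off slot 1's. Bar 3 is next.

>>> step_arm:
  motion:
    - [[-0.05, 2.47, 0], 0]
    - [[-0.05, 2.47, 0], 0]
    - [[-0.05, 2.47, 0], 0]
    - [[-0.05, 2.47, 1], 0]
    - [[-0.05, 2.47, 2], 0]
    - [[-0.05, 2.47, 2.7], 0]
    - [[-0.05, 2.47, 3.1], 0]
    - [[-0.05, 2.47, 3.25], 0]
    - [[-0.05, 2.47, 3.25], 0]

```text
time: 24.25
tool_pos: [0.6624, 0.0321, 0.0465]
tool_rot: [-3.139, -0.0, 1.511]
contact_force: [1.0, -0.2, 0.2]
opening: 0.0703
grip_force: 0.0
```

>>> step_arm:
  motion:
    - [[0, 0, 0], 0]
    - [[0, 0, 0], 0]
    - [[0, 0, 0], 0]
    - [[0, 0, 0], 0]
    - [[0, 0, 0], 0]
    - [[0, 0, 0], 0]
    - [[0, 0, 0], 0]
    - [[0, 0, 0], 0]
  hand: 255

```text
time: 25.25
tool_pos: [0.6632, 0.032, 0.048]
tool_rot: [3.141, -0.0, 1.511]
contact_force: [-0.4, 0.3, 1.2]
opening: 0.0237
grip_force: 40.0
```

>>> step_arm:
  motion:
    - [[0, 0, -0.5], 0]
    - [[0, 0, -1.3], 0]
    - [[0, 0, -2.2], 0]
    - [[0, 0, -2.2], -0.1]
    - [[0.04, -0.9, -2.2], -0.28]
    - [[0.08, -1.8, -2.2], -0.46]
    - [[0.12, -2.7, -2.2], -0.64]
    - [[0.16, -3.6, -2.2], -0.82]
    - [[0.2, -4.41, -2.2], -1.0]
    - [[0.2, -4.41, -2.2], -1.18]

```text
time: 26.5
tool_pos: [0.3955, 0.0604, 0.1793]
tool_rot: [-3.14, -0.004, 2.697]
contact_force: [0.9, -1.2, -2.5]
opening: 0.0237
grip_force: 40.0
```

>>> step_arm:
  motion:
    - [[0, 0, 0], -0.18]
    - [[0, 0, 0], -0.36]
    - [[0, 0, 0], -0.54]
    - [[0, 0, 0], -0.72]
    - [[0, 0, 0], -0.9]
    - [[0, 0, 0], -1.08]
    - [[0, 0, 0], -1.26]
    - [[0, 0, 0], -1.44]
    - [[0, 0, 0], -1.62]
    - [[0, 0, 0], -1.62]

```text
time: 27.75
tool_pos: [0.3994, 0.0599, 0.1796]
tool_rot: [3.141, -0.0, -1.974]
contact_force: [-0.5, 0.2, -2.2]
opening: 0.0236
grip_force: 40.0
```

>>> step_arm:
  motion:
    - [[0, 0, 1], 0]
    - [[0, 0, 2], 0]
    - [[0, 0, 2.4], 0]
    - [[0, 0, 2.6], 0]
    - [[0, 0, 2.675], 0]
    - [[0, 0, 2.675], 0]
    - [[0, 0, 2.675], 0]

```text
time: 28.62
tool_pos: [0.4004, 0.0599, 0.0202]
tool_rot: [-3.14, 0.001, -1.973]
contact_force: [0.1, 0.6, -3.6]
opening: 0.0237
grip_force: 40.0
```

>>> step_arm:
  motion:
    - [[0, 0, 0], 0]
    - [[0, 0, 0], 0]
    - [[0, 0, 0], 0]
    - [[0, 0, -0.3], 0]
    - [[0, 0, -0.9], 0]
    - [[0, 0, -1], 0.18]
    - [[0, 0, -1], 0.36]
    - [[0, 0, -1], 0.54]
    - [[0, 0, -1], 0.72]
    - [[0, 0, -1], 0.9]
  hand: 60

```text
time: 29.88
tool_pos: [0.3997, 0.0599, 0.0794]
tool_rot: [3.142, 0.0, -2.878]
contact_force: [-0.8, -0.4, 0.3]
opening: 0.0702
grip_force: 0.0
```

>>> step_arm:
  motion:
    - [[0, 0, 0], 0.18]
    - [[0, 0, 0], 0.36]
    - [[0, 0, 0], 0.54]
    - [[0, 0, 0], 0.72]
    - [[0, 0, 0], 0.9]
    - [[0, 0, 0], 1.08]
    - [[0, 0, 0], 1.26]
    - [[0, 0, 0], 1.44]
    - [[0, 0, 0], 1.62]
    - [[0, 0, 0], 1.8]

```text
time: 31.12
tool_pos: [0.3997, 0.0599, 0.0794]
tool_rot: [3.142, -0.0, 1.605]
contact_force: [-0.5, 1.0, 0.5]
opening: 0.07
grip_force: 0.0
```

>>> step_arm:
  motion:
    - [[0, 0, 0], 0.18]
    - [[0, 0, 0], 0.36]
    - [[0, 0, 0], 0.442]
    - [[0, 0, 0.5], 0.442]
    - [[0, 0, 0.97], 0.442]
    - [[0, 0, 0.97], 0.442]

```text
time: 31.88
tool_pos: [0.3984, 0.0599, 0.02]
tool_rot: [-3.138, 0.001, 1.169]
contact_force: [0.3, -0.1, -0.7]
opening: 0.0699
grip_force: 0.0
```

>>> step_arm:
  motion:
    - [[0, 0, 0], 0]
    - [[0, 0, 0], 0]
    - [[0, 0, 0], 0]
    - [[0, 0, 0], 0]
    - [[0, 0, 0], 0]
    - [[0, 0, 0], 0]
    - [[0, 0, 0], 0]
    - [[0, 0, 0], 0]
  hand: 255

```text
time: 32.88
tool_pos: [0.3999, 0.0599, 0.0213]
tool_rot: [3.141, -0.0, 1.169]
contact_force: [0.1, -0.5, 4.7]
opening: 0.0236
grip_force: 40.0
```

```bash
python3 - <<'E'
from h import *
print(robot.observe()["grip_force"]);go(.6635,.032,.18,1.511)
E
```

```text
40.00039279460907
go [ 1.291  4.225 -2.645] spin -0.342 rows 4.9
```

>>> step_arm:
  motion:
    - [[0, 0, -1], 0]
    - [[0, 0, -2], 0]
    - [[0, 0, -2.645], 0]
    - [[0.3, 1, -2.645], -0.08]
    - [[0.6, 2, -2.645], -0.16]
    - [[0.9, 3, -2.645], -0.25]
    - [[1.291, 4.225, -2.645], -0.342]
    - [[1.291, 4.225, -2.645], -0.342]
    - [[1.291, 4.225, -2.645], -0.342]
    - [[1.291, 4.225, -2.645], -0.342]

```text
time: 34.12
tool_pos: [0.6621, 0.0322, 0.179]
tool_rot: [-3.139, -0.0, 1.511]
contact_force: [0.2, 0.4, -2.6]
opening: 0.0235
grip_force: 40.0
```

>>> step_arm:
  motion:
    - [[0, 0, 0], 0]
    - [[0, 0, 0], 0]

```text
time: 34.38
tool_pos: [0.6629, 0.0322, 0.1804]
tool_rot: [3.141, -0.0, 1.511]
contact_force: [-1.5, 0.6, -2.6]
opening: 0.0237
grip_force: 40.0
```

```bash
python3 - <<'E'
from h import *
s,c,im=snap("wrist","w6.png"); h,S,V=cv2.split(hsv(im)); print(s["tool_pos"],s["tool_rot"])
red=((h<5)|(h>174))&(S>150); org=(h>=5)&(h<13)&(S>140)
for ce,st in blobs((red|org)[:260],300): print(ce,st,onz(c,(ce[0],st[1]),s["tool_pos"][2]+.0024,s).round(4))
go(.6635,.032,.053,1.511)
E
```

```text
[0.66287591 0.03216373 0.18040251] [ 3.14110027e+00 -8.14699521e-05  1.51102451e+00]
[323.4 160.2] [291, 66, 65, 194, 11593] [0.6674 0.1218 0.1828]
[135.3 169.1] [100, 81, 69, 179, 7334] [0.5992 0.1208 0.1828]
go [-1.000e-03  9.000e-03  2.123e+00] spin -0.0 rows 2.0
```

>>> step_arm:
  motion:
    - [[0, 0.01, 1], 0]
    - [[0, 0.01, 1.6], 0]
    - [[0, 0.01, 1.8], 0]
    - [[0, 0.01, 1.95], 0]
    - [[0, 0.01, 2.05], 0]
    - [[0, 0.01, 2.13], 0]
    - [[0, 0.01, 2.15], 0]
    - [[0, 0.01, 2.15], 0]

```text
time: 35.42
tool_pos: [0.6642, 0.032, 0.0513]
tool_rot: [3.141, -0.0, 1.511]
contact_force: [-0.4, -0.7, -0.9]
opening: 0.024
grip_force: 40.0
```

>>> step_arm:
  motion:
    - [[0, 0, 0], 0]
    - [[0, 0, 0], 0]
    - [[0, 0, 0], 0]
    - [[0, 0, 0], 0]
    - [[0, 0, -0.5], 0]
    - [[0, 0, -1], 0]
    - [[0, 0, -2], 0]
    - [[0, 0, -3.2], 0]
    - [[0, 0, -3.2], 0]
    - [[0, 0, -3.2], 0]
  hand: 60

```text
time: 36.67
tool_pos: [0.6639, 0.032, 0.2433]
tool_rot: [3.14, -0.0, 1.511]
contact_force: [0.1, 0.7, 0.3]
opening: 0.0701
grip_force: 0.0
```

```bash
python3 - <<'E'
from h import *
s,c,im=snap("wrist"); h,S,V=cv2.split(hsv(im)); print(s["tool_pos"],s["tool_rot"])
red=((h<5)|(h>174))&(S>150); org=(h>=5)&(h<13)&(S>140)
for nm,m in(("r",red),("o",org)):
  for ce,st in blobs(m[:300],300):
    x,y,w,hh,a=st; print(nm,ce,st,"top",onz(c,(ce[0],y),.054,s)[:2].round(4),"bot",onz(c,(ce[0],y+hh),.054,s)[:2].round(4))
cv2.imwrite("pics/w7.png",im[:,:,::-1])
go(.600,.238,.22,1.511+.4,s)
E
```

```text
[0.66394248 0.03195425 0.24327551] [ 3.14039486e+00 -5.05898738e-05  1.51088243e+00]
r [176.5 225.9] [158, 189, 37, 79, 2056] top [0.5241 0.0356] bot [ 0.5093 -0.0463]
r [323.7 229.4] [312, 193, 24, 75, 1732] top [0.663  0.0234] bot [ 0.6583 -0.0553]
o [164.7 137.5] [141, 84, 47, 110, 3585] top [0.5307 0.1296] bot [0.512  0.0314]
o [323.6 137.3] [311, 84, 26, 110, 2783] top [0.6688 0.1214] bot [0.6629 0.0224]
go [ 3.364 -1.269  0.388] spin -0.4 rows 3.5
```

View pics/w7.png

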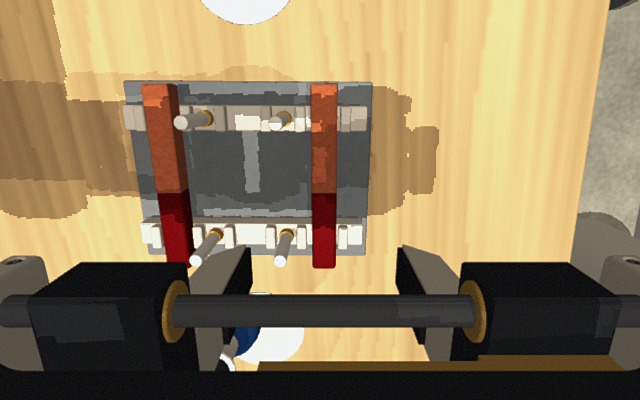

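Both bars are now reversed and seated. The blue vase looks shifted relative to its disc at (245,335), so I'll check it in the top view.

```bash
cat >> h.py <<'E'
def vases(c):
    h,S,V=cv2.split(hsv(c["pixels"]))
    print("blue", [(ce,st,onz(c,ce,.03)[:2].round(4)) for ce,st in blobs((h>100)&(h<125)&(S>120)&(V>30),60)])
    red=((h<6)|(h>172))&(S>110)&(V>40)
    print("red", [(ce,st,onz(c,ce,.09)[:2].round(4)) for ce,st in blobs(red,20)])
E
python3 - <<'E'
from h import *
s,c,im=snap("top"); vases(c)
cv2.imwrite("pics/t2.png",cv2.resize(im[130:300,210:500,::-1],None,fx=2.7,fy=2.7,interpolation=cv2.INTER_CUBIC))
E
```

```text
blue [(array([469.6,   5.9]), [434, 0, 72, 16, 794], array([ 1.1241, -0.3609])), (array([389.3, 217. ]), [381, 202, 25, 25, 230], array([ 0.5391, -0.1277])), (array([416.9, 273.9]), [398, 255, 38, 39, 867], array([ 0.3943, -0.1949])), (array([162.1, 274.4]), [155, 264, 13, 19, 129], array([0.3924, 0.4519]))]
red [(array([348.5, 168.7]), [345, 164, 9, 10, 76], array([ 0.6541, -0.0199])), (array([244.2, 190.6]), [236, 182, 17, 17, 135], array([0.5987, 0.2387]))]
```

View pics/t2.png

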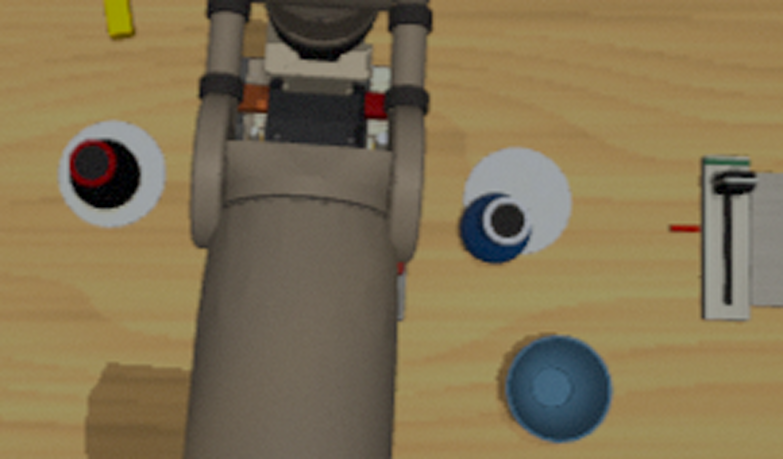

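The top crop confirms it. The blue vase's rim is at crop (507,222) with its disc centred at (517,200), so it has been knocked towards the robot. The black vase is still centred on its disc.

>>> step_arm:
  motion:
    - [[3.36, -1.27, 0], 0]
    - [[3.36, -1.27, 0], 0]
    - [[3.36, -1.27, 0], 0]
    - [[3.36, -1.27, 0], 0]
    - [[3.36, -1.27, 0], 0]
    - [[3.36, -1.27, 1], 0]
    - [[3.36, -1.27, 2], 0]
    - [[3.36, -1.27, 2.6], 0]
    - [[3.36, -1.27, 2.92], 0]
    - [[3.36, -1.27, 2.92], 0]
  hand: 0

```text
time: 38.02
tool_pos: [0.5987, 0.2358, 0.0646]
tool_rot: [-3.136, 0.002, 1.509]
contact_force: [-0.3, -0.4, 1.1]
opening: 0.0916
grip_force: 0.0
```

>>> step_arm:
  motion:
    - [[0, 0, 0], 0]
    - [[0, 0, 0], 0]
    - [[0, 0, 0], 0]
    - [[0, 0, 0], 0]
    - [[0, 0, 0], 0]
    - [[0, 0, 0], 0]
    - [[0, 0, 0], 0]
    - [[0, 0, 0], 0]
    - [[0, 0, 0], 0]
    - [[0, 0, 0], 0]
  hand: 255
  squeeze: 25

```text
time: 39.28
tool_pos: [0.5996, 0.2378, 0.0677]
tool_rot: [-3.141, -0.0, 1.511]
contact_force: [-5.5, 0.2, 4.4]
opening: 0.0418
grip_force: 24.7
```

>>> step_arm:
  motion:
    - [[0, 0, 0], 0]
    - [[0, 0, -0.1], 0]
    - [[0, 0, -0.2], 0]
    - [[0, 0, -0.4], 0]
    - [[0, 0, -0.6], 0]
    - [[0, 0, -0.8], 0]
    - [[0, 0, -0.8], 0]
  squeeze: 40

```text
time: 40.15
tool_pos: [0.6007, 0.2379, 0.1173]
tool_rot: [3.139, -0.001, 1.511]
contact_force: [-0.3, 0.6, -2.2]
opening: 0.0413
grip_force: 38.3
```

```bash
python3 - <<'E'
from h import *
s,c,im=snap("scene"); print(s["opening"],s["contact_force"])
cv2.imwrite("pics/s3.png",cv2.resize(im[60:260,280:480,::-1],None,fx=2.7,fy=2.7,interpolation=cv2.INTER_CUBIC))
E
```

```text
0.04129102753543964 [-0.27927787  0.59444333 -2.18135044]
```

View pics/s3.png

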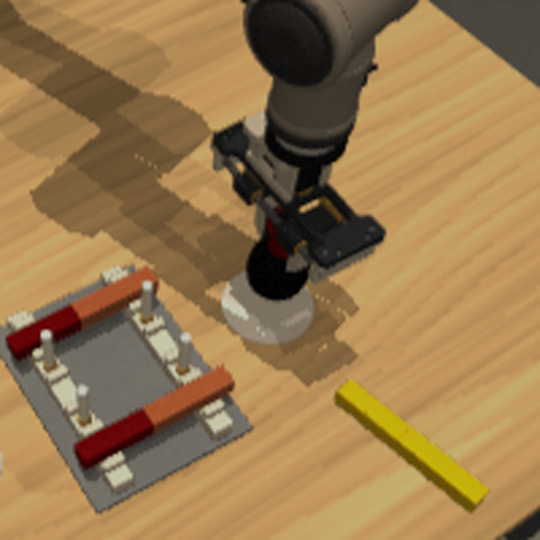

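The scene crop shows the black vase lifted, upright and clear of the left disc. I'll put it down on a temporary spot towards the robot.

>>> step_arm:
  motion:
    - [[0.05, -0.5, 0], 0]
    - [[0.1, -1.1, 0], 0]
    - [[0.15, -1.8, 0], 0]
    - [[0.22, -2.3, 0], 0]
    - [[0.22, -2.52, 0], 0]
    - [[0.22, -2.52, 0.3], 0]
    - [[0.22, -2.52, 0.55], 0]
    - [[0.22, -2.52, 0.72], 0]
    - [[0.22, -2.52, 0.79], 0]
    - [[0.22, -2.52, 0.79], 0]

```text
time: 41.45
tool_pos: [0.4501, 0.26, 0.0682]
tool_rot: [3.141, -0.0, 1.511]
contact_force: [0.6, -0.5, -1.8]
opening: 0.0414
grip_force: 38.8
```

>>> step_arm:
  motion:
    - [[0, 0, 0], 0]
    - [[0, 0, 0], 0]
    - [[0, 0, 0], 0]
    - [[0, 0, 0], 0]
    - [[0, 0, 0], 0]
  hand: 0

```text
time: 42.08
tool_pos: [0.4498, 0.26, 0.0683]
tool_rot: [3.141, -0.0, 1.511]
contact_force: [-0.0, -0.1, 0.1]
opening: 0.0866
grip_force: 0.0
```

>>> step_arm:
  motion:
    - [[0, 0, -0.4], 0]
    - [[0, 0, -1], 0]
    - [[0, 0, -2], 0]
    - [[0, 0, -2.2], 0]
    - [[0, 0, -2.2], 0]

```text
time: 42.7
tool_pos: [0.4499, 0.26, 0.2006]
tool_rot: [3.14, -0.001, 1.511]
contact_force: [-0.2, -0.1, -0.6]
opening: 0.0919
grip_force: 0.0
```

```bash
python3 - <<'E'
from h import *
c=robot.read_camera("top")
u=onz(c,(397.5,211.9),.096); print("blue rim",u)
s=robot.observe(); print(s["tool_pos"],s["qpos"].round(2)); vases(c)
go(u[0],u[1],.2,1.511-.4,s)
E
```

```text
blue rim [ 0.54547125 -0.13871251  0.096     ]
[0.44926174 0.2597787  0.19933307] [0.38 0.37 1.61 0.   1.16 0.44]
blue [(array([469.8,   5.9]), [434, 0, 72, 16, 799], array([ 1.1241, -0.3614])), (array([389.3, 217.1]), [381, 202, 25, 25, 229], array([ 0.5388, -0.1277])), (array([416.8, 274.1]), [398, 255, 38, 39, 882], array([ 0.3938, -0.1946]))]
red [(array([346.5, 168.6]), [332, 163, 31, 12, 298], array([ 0.6544, -0.0149])), (array([343.2, 225.7]), [328, 221, 32, 11, 269], array([ 0.512, -0.006])), (array([237.5, 250.4]), [232, 242, 10, 17, 55], array([0.4518, 0.2513]))]
go [-6.533  1.999 -0.011] spin 0.4 rows 6.6
```

>>> step_arm:
  motion:
    - [[-6.53, 2.0, 0], 0]
    - [[-6.53, 2.0, 0], 0]
    - [[-6.53, 2.0, 0], 0]
    - [[-6.53, 2.0, 0], 0]
    - [[-6.53, 2.0, 0], 0]
    - [[-6.53, 2.0, 0], 0]
    - [[-6.53, 2.0, 0], 0]
    - [[-6.53, 2.0, 0], 0]
    - [[-6.53, 2.0, 0], 0]

```text
time: 43.88
tool_pos: [0.5452, -0.1375, 0.1985]
tool_rot: [-3.138, -0.002, 1.511]
contact_force: [0.2, -0.0, -0.4]
opening: 0.092
grip_force: 0.0
```

```bash
python3 - <<'E'
from h import *
s,c,im=snap("scene"); print(s["tool_pos"]); ct=robot.read_camera("top")
h,S,V=cv2.split(hsv(im))
for ce,st in blobs((h>100)&(h<125)&(S>120),40): print(ce,st,onz(c,ce,.03)[:2].round(4))
K=c["intrinsics"];p,R=campose(c)
for q in ((.5455,-.1387,.096),(.5455,-.1387,.02)):
    v=R.T@(np.array(q)-p); print("pred",K[0,0]*v[0]/-v[2]+K[0,2],K[1,1]*-v[1]/-v[2]+K[1,2])
E
```

```text
[ 0.54521564 -0.137495    0.19850892]
[394.9  88. ] [387, 81, 17, 15, 207] [0.3676 0.4905]
[264.  219.5] [252, 207, 23, 23, 321] [ 0.5596 -0.1415]
pred 258.62389390520116 203.75645444112016
pred 262.9529020636703 216.926893734859
```

>>> step_arm:
  motion:
    - [[0, 0, 0.8], 0]
    - [[0, 0, 1.5], 0]
    - [[0, 0, 2.0], 0]
    - [[0, 0, 2.18], 0]
    - [[0, 0, 2.18], 0]

```text
time: 44.6
tool_pos: [0.5461, -0.1376, 0.0695]
tool_rot: [-3.141, -0.0, 1.512]
contact_force: [-1.1, 0.4, 0.1]
opening: 0.0919
grip_force: 0.0
```

>>> step_arm:
  motion:
    - [[0, 0, 0], 0]
    - [[0, 0, 0], 0]
    - [[0, 0, 0], 0]
    - [[0, 0, 0], 0]
    - [[0, 0, 0], 0]
    - [[0, 0, 0], 0]
    - [[0, 0, 0], 0]
    - [[0, 0, 0], 0]
    - [[0, 0, 0], 0]
  hand: 255
  squeeze: 40

```text
time: 45.72
tool_pos: [0.5459, -0.1382, 0.0694]
tool_rot: [-3.141, -0.0, 1.511]
contact_force: [-2.1, -0.4, 2.6]
opening: 0.0406
grip_force: 40.0
```

>>> step_arm:
  motion:
    - [[0, 0, -0.1], 0]
    - [[0, 0, -0.4], 0]
    - [[0, 0, -0.8], 0]
    - [[0, 0, -1.2], 0]
    - [[0, 0, -1.6], 0]
    - [[0, 0, -2.1], 0]
    - [[0, 0, -2.1], 0]
    - [[0, 0, -2.1], 0]

```text
time: 46.72
tool_pos: [0.5455, -0.138, 0.1941]
tool_rot: [-3.14, -0.001, 1.511]
contact_force: [0.3, 0.3, -3.4]
opening: 0.0408
grip_force: 40.0
```

```bash
python3 - <<'E'
from h import *
s=robot.observe(); print(s["opening"],s["contact_force"],s["grip_force"])
go(.602,.2355,s["tool_pos"][2],1.511,s)
E
```

```text
0.040813715779347885 [ 0.26688239  0.33582396 -3.36525814] 40.00063005081756
go [6.27  0.567 0.   ] spin -0.0 rows 6.0
```

>>> step_arm:
  motion:
    - [[0.2, 0.02, -0.3], 0]
    - [[0.8, 0.07, -0.3], 0]
    - [[1.6, 0.14, -0.3], 0]
    - [[2.5, 0.22, -0.3], 0]
    - [[3.4, 0.3, -0.3], 0]
    - [[4.3, 0.4, -0.3], 0]
    - [[5.1, 0.48, -0.3], 0]
    - [[5.8, 0.54, -0.3], 0]
    - [[6.27, 0.57, -0.3], 0]
    - [[6.27, 0.57, -0.3], 0]

```text
time: 47.98
tool_pos: [0.6018, 0.2373, 0.2108]
tool_rot: [-3.138, 0.0, 1.514]
contact_force: [0.1, -0.3, -3.8]
opening: 0.0408
grip_force: 40.0
```

>>> step_arm:
  motion:
    - [[0, 0, 0.6], 0]
    - [[0, 0, 1.2], 0]
    - [[0, 0, 1.8], 0]
    - [[0, 0, 2.2], 0]
    - [[0, 0, 2.33], 0]
    - [[0, 0, 2.385], 0]
    - [[0, 0, 2.385], 0]
    - [[0, 0, 2.385], 0]

```text
time: 48.98
tool_pos: [0.6033, 0.2353, 0.0714]
tool_rot: [3.14, -0.001, 1.511]
contact_force: [0.5, 0.7, -3.6]
opening: 0.0407
grip_force: 40.0
```

Still about 2 mm above seating, so I'll lower a little and release.

>>> step_arm:
  motion:
    - [[0, 0, 0.02], 0]
    - [[0, 0, 0.03], 0]
    - [[0, 0, 0.03], 0]

```text
time: 49.35
tool_pos: [0.603, 0.2353, 0.0694]
tool_rot: [3.141, -0.0, 1.511]
contact_force: [-1.2, 1.6, 2.6]
opening: 0.0408
grip_force: 40.0
```

>>> step_arm:
  motion:
    - [[0, 0, 0], 0]
    - [[0, 0, 0], 0]
    - [[0, 0, 0], 0]
    - [[0, 0, 0], 0]
    - [[0, 0, 0], 0]
    - [[0, 0, -0.5], 0]
    - [[0, 0, -1.3], 0]
    - [[0, 0, -2.2], 0]
    - [[0, 0, -2.2], 0]
  hand: 0

```text
time: 50.48
tool_pos: [0.6051, 0.2358, 0.2061]
tool_rot: [3.132, -0.003, 1.511]
contact_force: [0.2, 0.3, -1.2]
opening: 0.0917
grip_force: 0.0
```

```bash
python3 - <<'E'
from h import *
s,c,im=snap("scene"); print(s["tool_pos"]); K=c["intrinsics"];p,R=campose(c)
h,S,V=cv2.split(hsv(im))
for ce,st in blobs(((h<6)|(h>172))&(S>110)&(V>40),20): print(ce,st,onz(c,ce,.09)[:2].round(4))
for ce,st in blobs(((h>100)&(h<125)&(S>120)),40): print("blue",ce,st,onz(c,ce,.03)[:2].round(4))
ct=robot.read_camera("top");vases(ct)
v=R.T@(np.array((.45,.26,.08))-p); print("pred",K[0,0]*v[0]/-v[2]+K[0,2],K[1,1]*-v[1]/-v[2]+K[1,2])
go(.45,.26,.2,1.511,s)
E
```

```text
[0.60505848 0.23581034 0.20611073]
[532.8  78.4] [502, 42, 64, 76, 1927] [0.6365 0.8448]
[358.1 122. ] [352, 113, 14, 17, 97] [0.4615 0.2538]
[295.8 182.6] [282, 173, 28, 21, 248] [ 0.5411 -0.0205]
[321.8 222.1] [308, 211, 29, 23, 308] [ 0.6822 -0.029 ]
blue [379.4 171.2] [369, 159, 22, 22, 301] [0.6133 0.2252]
blue [(array([469.7,   5.9]), [434, 0, 72, 16, 798], array([ 1.1241, -0.3611])), (array([257.3, 192.6]), [252, 181, 11, 23, 153], array([0.6024, 0.2146])), (array([416.7, 274. ]), [398, 255, 38, 39, 852], array([ 0.394 , -0.1944])), (array([161.6, 273.7]), [154, 263, 15, 20, 164], array([0.3942, 0.4533]))]
red [(array([346.5, 168.6]), [332, 163, 31, 12, 299], array([ 0.6544, -0.0149])), (array([343.5, 225.7]), [328, 221, 32, 11, 274], array([ 0.512 , -0.0067]))]
pred 357.24314322459117 121.037651512449
go [ 0.248 -2.604  0.102] spin -0.0 rows 2.5
```

>>> step_arm:
  motion:
    - [[0.25, -2.6, 0], 0]
    - [[0.25, -2.6, 0], 0]
    - [[0.25, -2.6, 0], 0]
    - [[0.25, -2.6, 0], 0]
    - [[0.25, -2.6, 0.8], 0]
    - [[0.25, -2.6, 1.6], 0]
    - [[0.25, -2.6, 2.1], 0]
    - [[0.25, -2.6, 2.28], 0]
    - [[0.25, -2.6, 2.28], 0]

```text
time: 51.7
tool_pos: [0.4482, 0.2593, 0.0631]
tool_rot: [-3.14, 0.001, 1.51]
contact_force: [-0.0, -1.0, 0.3]
opening: 0.0917
grip_force: 0.0
```

>>> step_arm:
  motion:
    - [[0, 0, 0], 0]
    - [[0, 0, 0], 0]
    - [[0, 0, 0], 0]
    - [[0, 0, 0], 0]
    - [[0, 0, 0], 0]
    - [[0, 0, 0], 0]
    - [[0, 0, 0], 0]
    - [[0, 0, 0], 0]
    - [[0, 0, 0], 0]
  hand: 255

```text
time: 52.82
tool_pos: [0.4486, 0.2597, 0.0647]
tool_rot: [3.14, -0.001, 1.511]
contact_force: [-0.5, -1.1, 7.5]
opening: 0.0441
grip_force: 31.4
```

>>> step_arm:
  motion:
    - [[0, 0, -0.1], 0]
    - [[0, 0, -0.4], 0]
    - [[0, 0, -0.8], 0]
    - [[0, 0, -1.2], 0]
    - [[0, 0, -1.6], 0]
    - [[0, 0, -2.1], 0]
    - [[0, 0, -2.4], 0]
    - [[0, 0, -2.4], 0]
    - [[0, 0, -2.4], 0]

```text
time: 53.95
tool_pos: [0.4473, 0.2592, 0.2066]
tool_rot: [-3.14, 0.001, 1.511]
contact_force: [-0.5, -0.8, -2.4]
opening: 0.0417
grip_force: 37.6
```

```bash
python3 - <<'E'
from h import *
s=robot.observe(); print(s["opening"],s["contact_force"],s["grip_force"])
go(.577,-.1643,s["tool_pos"][2],1.511,s)
E
```

```text
0.0417326315209588 [-0.46977264 -0.8411494  -2.39412844] 37.60095872316626
go [-6.917  2.582  0.   ] spin -0.0 rows 7.1
```

>>> step_arm:
  motion:
    - [[-0.3, 0.1, 0], 0]
    - [[-1.0, 0.37, 0], 0]
    - [[-1.9, 0.7, 0], 0]
    - [[-2.8, 1.04, 0], 0]
    - [[-3.7, 1.38, 0], 0]
    - [[-4.6, 1.72, 0], 0]
    - [[-5.5, 2.05, 0], 0]
    - [[-6.3, 2.35, 0], 0]
    - [[-6.92, 2.58, 0], 0]
    - [[-6.92, 2.58, 0], 0]

```text
time: 55.2
tool_pos: [0.577, -0.1681, 0.2061]
tool_rot: [-3.14, 0.0, 1.507]
contact_force: [0.4, 0.5, -1.7]
opening: 0.0419
grip_force: 37.6
```

>>> step_arm:
  motion:
    - [[0, 0, 0.6], 0]
    - [[0, 0, 1.2], 0]
    - [[0, 0, 1.8], 0]
    - [[0, 0, 2.15], 0]
    - [[0, 0, 2.25], 0]
    - [[0, 0, 2.3], 0]
    - [[0, 0, 2.3], 0]
    - [[0, 0, 2.3], 0]

```text
time: 56.2
tool_pos: [0.578, -0.1644, 0.0706]
tool_rot: [3.14, 0.0, 1.511]
contact_force: [-0.6, 0.4, -1.6]
opening: 0.0417
grip_force: 37.6
```

>>> step_arm:
  motion:
    - [[0, 0, 0.02], 0]
    - [[0, 0, 0.04], 0]
    - [[0, 0, 0.04], 0]

```text
time: 56.58
tool_pos: [0.5775, -0.1642, 0.0672]
tool_rot: [-3.141, -0.0, 1.511]
contact_force: [0.1, -0.0, -2.1]
opening: 0.0419
grip_force: 37.6
```

>>> step_arm:
  motion:
    - [[0, 0, 0.02], 0]
    - [[0, 0, 0.03], 0]
    - [[0, 0, 0.03], 0]

```text
time: 56.95
tool_pos: [0.5777, -0.1643, 0.0662]
tool_rot: [3.141, 0.0, 1.511]
contact_force: [-2.3, 0.3, 5.0]
opening: 0.0416
grip_force: 38.9
```

Contact. I'll release and rise, then check everything from above.

>>> step_arm:
  motion:
    - [[0, 0, 0], 0]
    - [[0, 0, 0], 0]
    - [[0, 0, 0], 0]
    - [[0, 0, 0], 0]
    - [[0, 0, 0], 0]
    - [[0, 0, -0.5], 0]
    - [[0, 0, -1.3], 0]
    - [[0, 0, -2.2], 0]
    - [[0, 0, -3], 0]
  hand: 0

```text
time: 58.08
tool_pos: [0.5776, -0.1642, 0.2476]
tool_rot: [3.141, 0.0, 1.511]
contact_force: [0.6, -0.1, 0.3]
opening: 0.0917
grip_force: 0.0
```

```bash
python3 - <<'E'
from h import *
go(.589,-.366,.25,-.046)
E
```

```text
go [-3.345  0.392 -0.041] spin 1.557 rows 8.3
```

>>> step_arm:
  motion:
    - [[-3.345, 0.39, 0], 1.557]
    - [[-3.345, 0.39, 0], 1.557]
    - [[-3.345, 0.39, 0], 1.557]
    - [[-3.345, 0.39, 0], 1.557]
    - [[-3.345, 0.39, 0], 1.557]
    - [[-3.345, 0.39, 0], 1.557]
    - [[-3.345, 0.39, 0], 1.557]
    - [[-3.345, 0.39, 0], 1.557]
    - [[-3.345, 0.39, 0], 1.557]
    - [[-3.345, 0.39, 0], 1.557]

```text
time: 59.32
tool_pos: [0.5888, -0.366, 0.2453]
tool_rot: [-3.141, 0.0, -0.046]
contact_force: [-0.1, -0.1, 1.2]
opening: 0.0918
grip_force: 0.0
```

```bash
python3 - <<'E'
from h import *
s,c,im=snap("top"); vases(c); w=robot.read_camera("wrist"); s=robot.observe(); print(s["tool_pos"],s["tool_rot"])
a=cv2.resize(im[130:270,210:510,::-1],None,fx=2.6,fy=2.6,interpolation=cv2.INTER_CUBIC)
b=cv2.resize(w["pixels"][40:200,150:460,::-1],(780,int(160*780/310)))[:236]
cv2.imwrite("pics/t3.png",np.vstack([a,b])[:600]);print(a.shape,b.shape)
E
```

```text
blue [(array([469.7,   5.9]), [434, 0, 72, 16, 796], array([ 1.1241, -0.3611])), (array([253.4, 195.3]), [238, 181, 25, 24, 251], array([0.5953, 0.2246])), (array([421.4, 267. ]), [403, 255, 33, 30, 428], array([ 0.4116, -0.2068])), (array([162.1, 274.7]), [155, 265, 13, 18, 124], array([0.3917, 0.4519]))]
red [(array([346.5, 168.6]), [332, 163, 31, 12, 297], array([ 0.6544, -0.0149])), (array([406. , 198.8]), [398, 190, 18, 18, 135], array([ 0.5786, -0.1614])), (array([343.7, 225.8]), [328, 221, 32, 11, 283], array([ 0.5118, -0.0072]))]
[ 0.58888562 -0.36595012  0.24537897] [-3.14139680e+00  1.14094003e-04 -4.48472556e-02]
(364, 780, 3) (236, 780, 3)
```

View pics/t3.png

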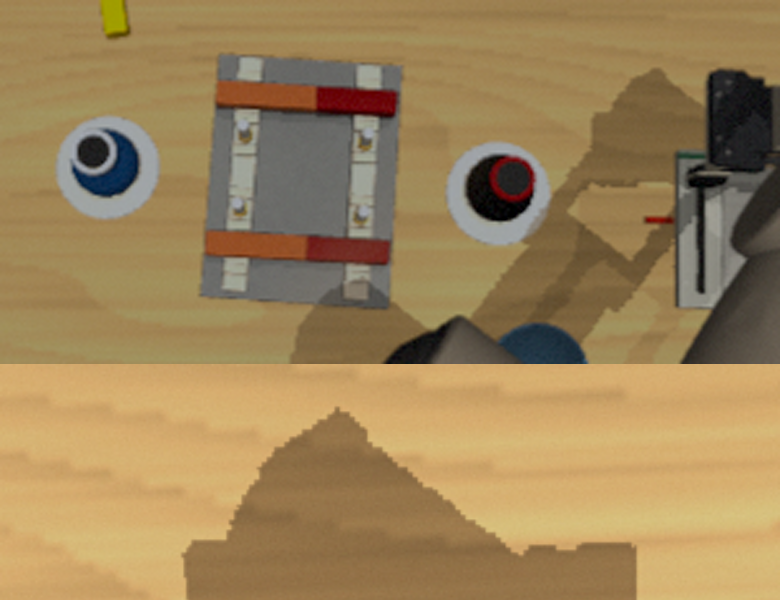

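The top crop shows both bars red-end right in their slots, the blue vase centred on the left disc at (107,165) and the black vase centred on the right disc at (499,190). Next I'll measure the damper line and mark together.

```bash
python3 - <<'E'
from h import *
u=np.array([np.cos(-.046),np.sin(-.046),0])
s,c,im=snap("wrist"); h,S,V=cv2.split(hsv(im))
m=((h<6)|(h>172))&(S>130)&(V>90); m[:, :250]=0; m[:,400:]=0; m[:130]=0;m[260:]=0
for ce,st in blobs(m,10): mk=onz(c,ce,.004,s); print("mark",ce,st,mk.round(4))
col=im[150:230,316:334].mean(axis=(1,2)); print(np.c_[np.arange(150,230),col.round()].astype(int).tolist())
# old w3 view
s3=dict(tool_pos=np.array([.58977,-.36752,.26514]),tool_rot=np.array([3.137,-.006,-.047]))
a=onz(c,(323.3,181.25),.0545,s3);b=onz(c,(290.8,206.7),.004,s3);print("w3",a,b,(b-a)@u)
E
```

```text
mark [288.  209.1] [279, 207, 19, 6, 90] [ 0.548  -0.3235  0.004 ]
[[150, 73], [151, 44], [152, 44], [153, 43], [154, 40], [155, 46], [156, 112], [157, 129], [158, 130], [159, 130], [160, 119], [161, 90], [162, 79], [163, 80], [164, 84], [165, 85], [166, 38], [167, 8], [168, 4], [169, 8], [170, 6], [171, 8], [172, 5], [173, 9], [174, 10], [175, 14], [176, 15], [177, 17], [178, 16], [179, 15], [180, 8], [181, 24], [182, 121], [183, 160], [184, 165], [185, 83], [186, 19], [187, 6], [188, 8], [189, 7], [190, 8], [191, 7], [192, 20], [193, 65], [194, 77], [195, 77], [196, 86], [197, 93], [198, 96], [199, 90], [200, 88], [201, 98], [202, 98], [203, 99], [204, 98], [205, 97], [206, 96], [207, 98], [208, 105], [209, 107], [210, 114], [211, 112], [212, 109], [213, 109], [214, 117], [215, 122], [216, 123], [217, 119], [218, 114], [219, 113], [220, 113], [221, 112], [222, 115], [223, 117], [224, 116], [225, 116], [226, 116], [227, 117], [228, 117], [229, 117]]
w3 [ 0.5873632 -0.367313   0.0545   ] [ 0.54725207 -0.32752449  0.004     ] -0.04189833169641464
```

>>> step_arm:
  motion:
    - [[0, 0, 1], 0]
    - [[0, 0, 2], 0]
    - [[0, 0, 2.9], 0]
    - [[0, 0, 3.2], 0]
    - [[0, 0, 3.33], 0]
    - [[0, 0, 3.33], 0]

```text
time: 60.22
tool_pos: [0.5898, -0.3667, 0.0475]
tool_rot: [3.14, -0.002, -0.046]
contact_force: [-0.1, -0.3, 0.9]
opening: 0.0917
grip_force: 0.0
```

>>> step_arm:
  motion:
    - [[0, 0, 0], 0]
    - [[0, 0, 0], 0]
    - [[0, 0, 0], 0]
    - [[0, 0, 0], 0]
    - [[0, 0, 0], 0]
    - [[0, 0, 0], 0]
    - [[0, 0, 0], 0]
    - [[0, 0, 0], 0]
    - [[0, 0, 0], 0]
  hand: 255
  squeeze: 15

```text
time: 61.35
tool_pos: [0.5889, -0.3671, 0.0457]
tool_rot: [3.14, -0.001, -0.046]
contact_force: [-0.9, -5.3, -2.3]
opening: 0.0297
grip_force: 15.0
```

>>> step_arm:
  motion:
    - [[-0.1, 0, 0], 0]
    - [[-0.25, 0, 0], 0]
    - [[-0.4, 0, 0], 0]
    - [[-0.55, 0, 0], 0]
    - [[-0.65, 0, 0], 0]
    - [[-0.7, 0, 0], 0]
    - [[-0.7, 0, 0], 0]
    - [[-0.7, 0, 0], 0]

```text
time: 62.35
tool_pos: [0.5468, -0.3654, 0.0457]
tool_rot: [3.14, -0.001, -0.046]
contact_force: [-0.8, -6.8, -2.6]
opening: 0.0301
grip_force: 15.0
```

>>> step_arm:
  motion:
    - [[0, 0, 0], 0]
    - [[0, 0, 0], 0]
    - [[0, 0, 0], 0]
    - [[0, 0, 0], 0]
    - [[0, 0, 0], 0]
    - [[0, 0, -1], 0]
    - [[0, 0, -2], 0]
    - [[0, 0, -3.5], 0]
    - [[0, 0, -3.5], 0]
    - [[0, 0, -3.5], 0]
  hand: 0

```text
time: 63.6
tool_pos: [0.5477, -0.3646, 0.2586]
tool_rot: [3.138, -0.005, -0.046]
contact_force: [0.7, 0.6, 0.1]
opening: 0.0917
grip_force: 0.0
```

```bash
python3 - <<'E'
from h import *
u=np.array([np.cos(-.046),np.sin(-.046),0])
s,c,im=snap("wrist"); h,S,V=cv2.split(hsv(im)); print(s["tool_pos"],s["tool_rot"])
m=((h<6)|(h>172))&(S>130)&(V>90); m[:, :250]=0; m[:,400:]=0; m[:100]=0;m[260:]=0
for ce,st in blobs(m,10): mk=onz(c,ce,.004,s); print("mark",ce,st,mk.round(4))
col=im[:,316:334].mean(axis=(1,2)); 
for r in range(140,215):
    if col[r]>70 and col[r-6:r-2].max()<50 and col[r+4:r+6].max()<50:
        a=onz(c,(324,r+.3),.0545,s); print("line",r,col[r],a.round(4),(a-mk)@u)
cv2.imwrite("pics/w8.png",cv2.resize(im[60:280,240:460,::-1],None,fx=2.5,fy=2.5))
ct=robot.read_camera("top"); vases(ct)
E
```

```text
[ 0.54771186 -0.36460401  0.2586196 ] [ 3.13817771 -0.00462394 -0.04616286]
mark [290.2 172. ] [278, 170, 25, 5, 123] [ 0.5473 -0.3272  0.004 ]
line 181 150.8148148148148 [ 0.5464 -0.3649  0.0545] 0.0008680349873902952
line 182 163.11111111111111 [ 0.5454 -0.3648  0.0545] -0.0001399710036852934
line 183 161.96296296296296 [ 0.5444 -0.3648  0.0545] -0.0011496315446899328
blue [(array([469.7,   5.9]), [434, 0, 72, 16, 796], array([ 1.1241, -0.3611])), (array([253.3, 195.3]), [238, 181, 25, 24, 250], array([0.5953, 0.2249])), (array([416.8, 273.8]), [398, 255, 38, 39, 921], array([ 0.3945, -0.1946])), (array([162.1, 274.7]), [154, 265, 14, 18, 124], array([0.3917, 0.4519]))]
red [(array([346.5, 168.6]), [332, 163, 31, 12, 300], array([ 0.6544, -0.0149])), (array([405.9, 198.9]), [398, 190, 18, 18, 134], array([ 0.5783, -0.1611])), (array([343.6, 225.8]), [328, 221, 32, 11, 279], array([ 0.5118, -0.0069]))]
```

View pics/w8.png

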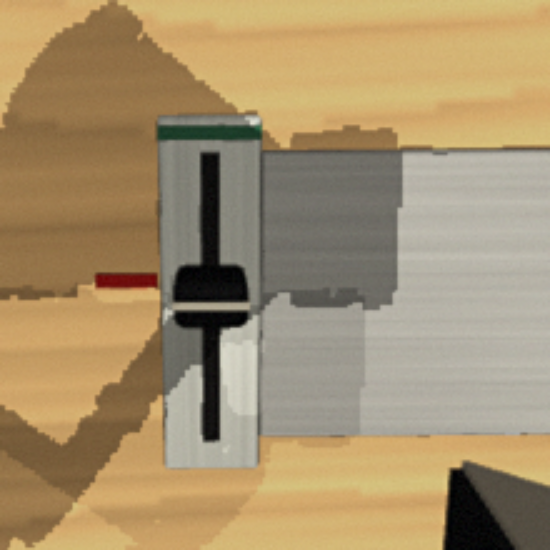

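The crop shows the grip's line at (210,306) and the mark at (127,281). After height correction the two are level to within about 1 mm, and everything else is unchanged.

```bash
python3 -c "
from h import *
print(robot.hand_in())"
```

```text
the job is handed in; nothing more can be done
None
```

The job is handed in, with no verdict returned: the damper was opened, both bars present (slots 1 and 3) were reversed, the vases were swapped and centred, and the damper was set back to within about 1 mm of the red mark by my measurement.

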